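Clear the pipe hangers off the keyhole stands into the hooked-out tote

TASK

With the hook tool, catch the steel pull loop of the blue tote and draw the tote out from under the shelf until it comes up against the red stop, keeping your fingers off the tote until it is there. Take every red-tabbed pipe hanger off the green stands, sliding each along its keyhole slot to the wide end and lifting it off there, and set them all down inside the tote, which stays against the stop. Finish with the hook tool standing upright on its black rubber mat, and leave the flange, the spray can and the cardboard box where they are.

Things in the scene. Friction and masses are not known exactly. Their poses are not given: they have to be found in the camera images.
- tote: Blue open tote, 190 long (x) x 170 (y) x 60 high, walls and floor 5 thick, 0.5-0.8 kg, loose on the table. Origin: centre of its underside. It is drawn out towards its own -x between fixed yellow guide rails 20 mm high (5 mm play each side). At the start a grey shelf, underside 118 mm up, covers only its rear 18 to 33 mm; none of it when drawn out.
- tote_eye (a point): centre of the opening of the tote's level pull loop (round steel bar 8 thick) on its front (-x) wall, 116 mm ahead of the tote's centre, 40 mm above the table; the clear opening is 41 along x by 48 along y. Axes as the tote's.
- tote_floor (a point): centre of the tote's inner floor, 5 mm above its underside. Axes as the tote's.
- tote_front (a point): middle of the outer face of the tote's front (-x) wall, 10 mm above its underside; it touches the stop when the tote is fully out.
- bay: Fixed bay of the tote: yellow guide rails and, over the rear, the grey shelf (290 wide, 150 deep, top at 130 mm, fixed stock on it up to 200 mm). Origin on the table; the shelf's front edge is at x = +77 mm, and the tote slides along -x.
- stop: Fixed red stop: two blocks 24 high, 40 wide, 18 deep, 62 mm either side of the middle, free between them. Origin on the table, in the middle of the face that the tote meets; x points to the tote, so the tote's front is at x = 0 of it when home. 80 to 135 mm of draw away.
- hook_grip (a point): Hook tool, 0.3 kg: middle of its orange handle, 36 mm above its flat underside. Handle 90 long (tool's x) x 24 wide (y), 8 to 61 mm up, on a steel foot 100 x 50 x 8 on which it stands by itself; grip it across y. A 10 mm steel shank runs from the handle's front at 53 mm height to 115 mm ahead (+x) of the middle and there turns straight down.
- hook_tip (a point): lower end of the hook tool's downturned tip, 115 mm ahead (+x) of the handle's middle and 8 mm above the tool's underside (28 below the grip point); tip bar 10 diameter, shank's underside 40 mm above it. The tip goes down into the pull loop.
- mat: fixed black rubber mat 220 (x) x 150 (y) x 3 thick, origin at the centre of its underside; the hook tool starts on it and goes back on it.
- rail_a: Fixed green stand, 242 long (x) x 90 wide, origin on the table under its middle; its top is a 6 mm plate, upper face 75 mm up. A keyhole slot through it runs along x on y = 0: 14 wide, to x = +82 mm; its wide end is an octagonal opening 42 across, centred at x = -55 mm. Up to two hangers hang in it, between x = 0 and +75 mm.
- rail_b: Fixed green stand, 242 long (x) x 90 wide, origin on the table under its middle; its top is a 6 mm plate, upper face 75 mm up. A keyhole slot through it runs along x on y = 0: 14 wide, to x = +82 mm; its wide end is an octagonal opening 42 across, centred at x = -55 mm. Up to two hangers hang in it, between x = 0 and +75 mm.
- rail_a_hole (a point): centre of rail_a's wide slot end, at the plate's upper face (75 mm).
- rail_b_hole (a point): centre of rail_b's wide slot end, at the plate's upper face (75 mm).
- hanger1_mid (a point): Red-tabbed pipe hanger, 0.15-0.29 kg, may be absent: centre, 44.5 mm above its bottom. Along its z (up): foot 32 diameter, 26 high; stem 10 diameter; 50 x 50 x 5 washer plate with underside at 42; red tab 12 thick (y) x 30 (x), 47 to 89. Hung: washer on the stand's plate, foot under it, 10 mm vertical play, lifts out only at the wide end; tab x along the slot within 0.1 rad.
- hanger2_mid (a point): Red-tabbed pipe hanger, 0.15-0.29 kg, may be absent: centre, 44.5 mm above its bottom. Along its z (up): foot 32 diameter, 26 high; stem 10 diameter; 50 x 50 x 5 washer plate with underside at 42; red tab 12 thick (y) x 30 (x), 47 to 89. Hung: washer on the stand's plate, foot under it, 10 mm vertical play, lifts out only at the wide end; tab x along the slot within 0.1 rad.
- hanger3_mid (a point): Red-tabbed pipe hanger, 0.15-0.29 kg, may be absent: centre, 44.5 mm above its bottom. Along its z (up): foot 32 diameter, 26 high; stem 10 diameter; 50 x 50 x 5 washer plate with underside at 42; red tab 12 thick (y) x 30 (x), 47 to 89. Hung: washer on the stand's plate, foot under it, 10 mm vertical play, lifts out only at the wide end; tab x along the slot within 0.1 rad.
- hanger4_mid (a point): Red-tabbed pipe hanger, 0.15-0.29 kg, may be absent: centre, 44.5 mm above its bottom. Along its z (up): foot 32 diameter, 26 high; stem 10 diameter; 50 x 50 x 5 washer plate with underside at 42; red tab 12 thick (y) x 30 (x), 47 to 89. Hung: washer on the stand's plate, foot under it, 10 mm vertical play, lifts out only at the wide end; tab x along the slot within 0.1 rad.
- flange: steel pipe flange, 100 diameter, 44 high, loose; leave it.
- spray: yellow spray can, 56 diameter, 150 high, loose; leave it.
- rodbox: cardboard box 120 x 70 x 45, loose; leave it.

How it is judged:
On the way, in this order (a step that is already met when the one before it is completed fails the run):
1. the hook's tip is down in the tote's pull loop while the tote is still in (x of hook_tip in the frame of tote_eye between -0.022 and 0.022 m and y of hook_tip in the frame of tote_eye between -0.026 and 0.026 m and z of hook_tip in the frame of tote_eye below -0.008 m and x of tote_front in the frame of stop above 0.05 m), for 0.1 s.
2. the tote is drawn out against the stop (x of tote_front in the frame of stop between -0.01 and 0.012 m), for 0.2 s.
At the end, for the whole second after the job is handed in: The tote's front within 12 mm of the stop; the centre of every hanger present inside the tote's walls and less than 75 mm above its floor, at rest; the hook tool standing upright (within 0.15 rad) with its handle's middle over the rubber mat, at rest (all of step 2 and x of hanger1_mid in the frame of tote_floor between -0.085 and 0.085 m and y of hanger1_mid in the frame of tote_floor between -0.075 and 0.075 m and z of each of hanger1_mid, hanger2_mid, hanger3_mid, hanger4_mid in the frame of tote_floor below 0.075 m and linear speed of each of hanger1, hanger2, hanger3, hanger4, hook below 0.03 m/s and x of hanger2_mid in the frame of tote_floor between -0.085 and 0.085 m and y of hanger2_mid in the frame of tote_floor between -0.075 and 0.075 m and x of hanger3_mid in the frame of tote_floor between -0.085 and 0.085 m and y of hanger3_mid in the frame of tote_floor between -0.075 and 0.075 m and x of hanger4_mid in the frame of tote_floor between -0.085 and 0.085 m and y of hanger4_mid in the frame of tote_floor between -0.075 and 0.075 m and x of hook_grip in the frame of mat between -0.11 and 0.11 m and y of hook_grip in the frame of mat between -0.075 and 0.075 m and height (world z) of hook_grip below 0.047 m and angle between hook_grip's own z axis and vertical below 0.15 rad); the robot touches nothing.
It fails at once if the tote is handled with the fingers or arm before it is drawn out to the stop (contact force between any of the fingers, the arm and tote above 1.5 N and x of tote_front in the frame of stop above 0.03 m).
It fails at once if the flange is moved more than 25 mm (distance of flange from where it was at the start of the episode above 0.025 m).
It fails at once if the spray is moved more than 25 mm (distance of spray from where it was at the start of the episode above 0.025 m).
It fails at once if the rodbox is moved more than 25 mm (distance of rodbox from where it was at the start of the episode above 0.025 m).
Of hanger1, hanger2, hanger3, hanger4 only 3 to 4 are there at a start; the rules pass over those that are not, and their reading is None.
At some moment in a run one of hook may be knocked a few centimetres aside while the robot is not near it.
Once in a run the grip may slacken for a moment while it holds something.
It also fails if it takes over 210 s, if anything falls off the work surface, if the arm or the gripper's body presses on something with over 40 N, if the wrist force passes 120 N, or if a joint passes its speed limit or range.

ROBOT

A 6-joint arm with a two-finger parallel gripper is mounted at the origin on the work surface. World frame = base frame: x ahead of the robot, y to its left, z up, the work surface at z = 0. Lengths are in m, angles in rad, forces in N, time in s.
With the tool pointing down it reaches from about 0.325 to 0.875 m from the base axis. Payload 4.4 kg.
Tool frame: the origin (TCP) lies on the centre line of the jaws, within the pads' length; the fingertips stand 17 mm ahead of it and the grasp point (between the pads) lies 2 mm behind it (robot.finger_overhang is the distance from the TCP to the fingertips, in m); x points along the fingers, z is the direction in which the jaws open and shut, and the axes are right-handed (so a half turn about x gives the same grasp; the last joint's range is limited). The gripper opens to 85 mm and grips with 20 to 120 N. Pads are 22 mm wide; open, the fingers measure 114 mm over their backs; the gripper's body (76 mm by 85 mm) begins 54 mm behind the grasp point. The pads swing forward as they close: fully open they stand 13 mm farther back than shut.
Start: joints at [1.137, 0.207, 1.542, -0, 1.393, -0.15], TCP at [0.161, 0.552, 0.248] pointing down, gripper open.
Joint ranges: [-2.73, 2.73], [-0.86, 2.22], [0.23, 2.46], [-1.11, 4.25], [0.08, 2.63], [-2.82, 2.82]. Speed limits (rad/s): [2.79, 2.79, 3.14, 3.14, 3.14, 3.14].

INTERFACE

Orientations are given as a unit quaternion [x, y, z, w].
In Python, from plant import status, imaging, robot gives the robot as it stands.
- The arm moves only by the tool carry_out, never from a script. Its argument "moves" is a list of rows, each a list of 4 numbers: the shift along the world's x, y, z in mm, then the turn about the world's z in rad. A call has 1 to 5 rows; each row shifts and turns the commanded pose from where the row before left it; what a row does not reach is not made up. A row lasts 1/10 s, in which the tool goes at most 50 mm and 8.59 degrees, less where a joint would pass 70% of its speed; a pose out of reach is approached as far as the arm can. A call with a gripper value outside its range is refused whole. "grip" is the opening, from 0 (shut) to 1 (fully open), set as the call begins (left out, the last holds). The fingers move at their own pace and stop on an object; "force" is the grip in N (left out, the last holds). Time passes only in rows, so rows that do not move let the fingers close. It gives the time, the measured TCP pose, the force and the opening at its end, in the units of the state.
- status.observe(): the state, without advancing time (a new reading comes with each control period).
- imaging.camera(name): name is "side" or "top" or "wrist"; returns (picture, depth): 420x560x3 uint8, red, green, blue; 420x560 float32, m along the optical axis (not along the pixel's ray), 0 where there is no reading.
- imaging.camera_params(name): a dict with "mtx" (3x3 intrinsics, pixels), "T" (4x4, takes a point from camera to world coordinates). Camera axes: x right, y down, z forward; pixel columns grow to the right and rows downward; lengths in m; the calibration is good to about 2 mm. A picture is of the moment at which its call begins: read the wrist's pose just before it. camera_params takes no time and is no camera call; for the wrist camera it gives the pose at the moment of the call.
- robot.job_done(): hands the job in, once; it reports no verdict.
The state is a dict: "clock": time; "qpos": joint angles; "dq": joint speeds; "joint_efforts": joint torques, N m; "tool_pos": TCP position; "tool_rot": TCP orientation; "ft_force": force on the tool from outside, world axes, zero at the start; "wrist_torque": the same for the moment, N m; "width": finger opening in m.
Only numpy, scipy, OpenCV 4.12 (cv2) and the standard library are available. Lean on these libraries where they do the work, as an engineer would, in place of code of your own. Each camera call takes 0.05 s, during which the arm holds its last target.

## Working session

There is one attempt and no reset: what is moved stays moved. The work goes in short steps, Python scripts to look and compute and a tool call to move; the robot and the scene stay as the last step left them, time stands still between calls to the robot, and variables do not carry over. Pictures are saved under pics/ and viewed, and the job is handed in when it is done.

Besides the shell and the picture viewer there is one more tool, called after "Call:" as name([rows], argument=value, ...), one row to a line, values as JSON. carry_out: Moves the arm, as the interface text tells. Its arguments: {"type":"object","properties":{"moves":{"type":"array"},"grip":{"type":"number"},"force":{"type":"number"}},"required":["moves"]}

```bash
ls; mkdir -p pics; python3 - <<'E'
from plant import status, imaging, robot
import cv2,numpy as np
for n in ['top','side']:
    im,d=imaging.camera(n)
    cv2.imwrite(f'pics/{n}0.png',im[:,:,::-1])
    np.savez(f'{n}0.npz',im=im,d=d,**imaging.camera_params(n))
    p=imaging.camera_params(n);print(n,p['mtx'].round(1).tolist(),p['T'].round(3).tolist())
s=status.observe();print(s)
E
```

```text
pics
top [[458.5, 0.0, 275.4], [0.0, 458.5, 219.1], [0.0, 0.0, 1.0]] [[0.009, -0.982, 0.189, 0.258], [-1.0, -0.009, -0.001, -0.018], [0.003, -0.189, -0.982, 1.462], [0.0, 0.0, 0.0, 1.0]]
side [[514.0, 0.0, 273.4], [0.0, 514.0, 208.1], [0.0, 0.0, 1.0]] [[0.878, -0.318, 0.358, 0.101], [-0.478, -0.59, 0.651, -0.854], [0.005, -0.742, -0.67, 0.931], [0.0, 0.0, 0.0, 1.0]]
{'clock': 0.1, 'qpos': array([ 1.13647210e+00,  2.07396915e-01,  1.54281299e+00,  1.85427471e-06,
        1.39349417e+00, -1.50499201e-01]), 'dq': array([ 0.00219144, -0.00201176, -0.00372903,  0.00164814, -0.00049488,
       -0.00048949]), 'joint_efforts': array([ 2.12728501e-04, -3.84092474e+01, -2.92549270e+01, -2.05619804e-04,
        4.97018875e-03, -2.30543111e-05]), 'tool_pos': array([0.16075158, 0.55139847, 0.24720566]), 'tool_rot': array([-0.42460771,  0.56634965,  0.42390228,  0.56503382]), 'ft_force': array([ 0.6473202 ,  0.10878031, -0.48049066]), 'wrist_torque': array([-0.02797754, -0.01707844, -0.00791733]), 'width': 0.08515658648464625}
```

View pics/top0.png

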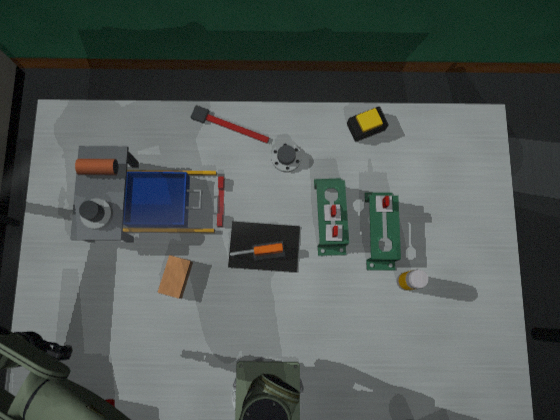

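View pics/side0.png

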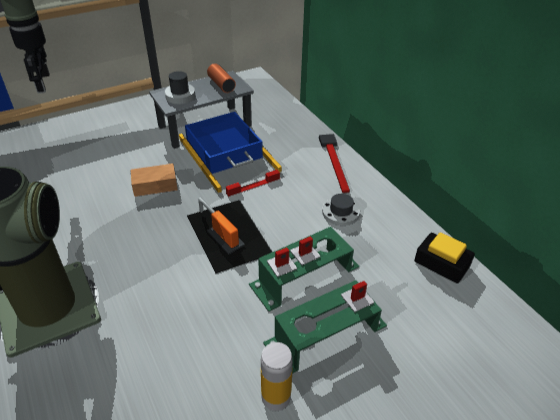

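The top view shows the tote at about px (160,200), to be drawn right (world -y) to the red stop at (221,202). The hook is on the mat (265,248) with its tip to the left. Rail_a at (331,215) holds two hangers and rail_b at (384,230) holds one. Now measuring.

```bash
cat > h.py <<'E'
import numpy as np,cv2
def load(n):
    z=np.load(n);return z['im'],z['d'],z['mtx'],z['T']
def grab(n,f=None):
    from plant import imaging
    p=imaging.camera_params(n);im,d=imaging.camera(n)
    if f: cv2.imwrite(f'pics/{f}.png',im[:,:,::-1]);np.savez(f+'.npz',im=im,d=d,mtx=p['mtx'],T=p['T'])
    return im,d,p['mtx'],p['T']
def cloud(d,K,T):
    h,w=d.shape;u,v=np.meshgrid(np.arange(w),np.arange(h))
    P=np.stack([(u-K[0,2])/K[0,0]*d,(v-K[1,2])/K[1,1]*d,d],-1)
    W=P@T[:3,:3].T+T[:3,3];W[d==0]=np.nan;return W
def hsv(im): return cv2.cvtColor(im,cv2.COLOR_RGB2HSV)
def rect(P):
    r=cv2.minAreaRect((P[:,:2]*1000).astype(np.float32));return [tuple(np.round(x,1)) if not np.isscalar(x) else round(x,2) for x in r]
def comps(m,W,name,amin=12,zlo=-1,zhi=2):
    n,l,s,c=cv2.connectedComponentsWithStats(m.astype(np.uint8))
    for i in range(1,n):
        if s[i,4]<amin: continue
        q=W[(l==i)];q=q[np.isfinite(q[:,0])&(q[:,2]>zlo)&(q[:,2]<zhi)]
        if len(q)<5: continue
        print(name,'px',c[i].round(1),'n',len(q),'mean',(q.mean(0)*1000).round(1),'zmax',(np.percentile(q[:,2],95)*1000).round(1),'rect',rect(q),'min',(q.min(0)*1000).round(),'max',(q.max(0)*1000).round())
def masks(im):
    H=hsv(im).astype(int);h,s,v=H[...,0],H[...,1],H[...,2]
    return dict(red=((h<4)|(h>172))&(s>150)&(v>70),orange=(h>=5)&(h<14)&(s>170)&(v>100),yellow=(h>=17)&(h<30)&(s>150)&(v>100),
      blue=(h>105)&(h<125)&(s>140),green=(h>60)&(h<85)&(s>120)&(v>40),black=(v<35))
E
python3 - <<'E'
from h import *
for n in ['top0.npz','side0.npz']:
    im,d,K,T=load(n);W=cloud(d,K,T);M=masks(im)
    for k in M:
        m=M[k]&(W[...,0]>0.2)&(W[...,0]<1)&(abs(W[...,1])<.8)&(W[...,2]>-0.02)
        comps(m,W,n[:3]+' '+k,25)
E
```

```text
top red px [236.5 128. ] n 347 mean [847.4 114.2  11.9] zmax 17.3 rect [(np.float64(847.8), np.float64(113.3)), (np.float64(221.2), np.float64(22.8)), 69.4] min [803.   8.   3.] max [894. 217.  21.]
top red px [220.3 181.9] n 50 mean [657.1 160.9  23. ] zmax 27.4 rect [(np.float64(657.3), np.float64(161.6)), (np.float64(16.3), np.float64(36.5)), 85.0] min [639. 152.  14.] max [676. 169.  28.]
top red px [220.7 194.2] n 34 mean [621.4 160.9   1.4] zmax 5.6 rect [(np.float64(620.0), np.float64(161.1)), (np.float64(34.1), np.float64(10.6)), 3.51] min [603. 156.  -4.] max [637. 167.   6.]
top red px [385.8 200.9] n 50 mean [ 576.8 -351.2  116.3] zmax 125.6 rect [(np.float64(576.8), np.float64(-352.6)), (np.float64(28.2), np.float64(11.2)), 1.28] min [ 563. -358.   88.] max [ 591. -347.  127.]
top red px [333.1 210. ] n 42 mean [ 546.8 -191.5  118.7] zmax 126.2 rect [(np.float64(547.4), np.float64(-192.4)), (np.float64(27.9), np.float64(10.8)), 1.68] min [ 533. -198.   96.] max [ 561. -187.  128.]
top red px [335.  230.6] n 43 mean [ 484.2 -196.   119.9] zmax 126.1 rect [(np.float64(484.1
[... 8842 characters left out ...]
3), np.float64(12.8)), 65.71] min [ 626. -181.    6.] max [ 645. -142.   68.]
sid black px [344.3 260.1] n 81 mean [ 644.9 -215.4   25.2] zmax 51.6 rect [(np.float64(644.8), np.float64(-213.1)), (np.float64(4.8), np.float64(38.8)), 5.04] min [ 642. -233.    3.] max [ 647. -194.   63.]
sid black px [370.8 319.5] n 53 mean [ 597.9 -382.8   25.7] zmax 55.4 rect [(np.float64(593.9), np.float64(-388.8)), (np.float64(38.5), np.float64(15.8)), 54.04] min [ 576. -400.    4.] max [ 601. -369.   70.]
sid black px [295. 359.] n 46 mean [ 404.6 -394.1   38.1] zmax 67.0 rect [(np.float64(404.5), np.float64(-393.9)), (np.float64(2.7), np.float64(9.9)), 1.54] min [ 403. -399.    7.] max [ 406. -389.   70.]
```

```bash
python3 - <<'E'
import cv2
im=cv2.imread('pics/top0.png')
cv2.imwrite('pics/top0a.png',cv2.resize(im[150:300,70:230],None,fx=4.5,fy=4,interpolation=cv2.INTER_CUBIC))
cv2.imwrite('pics/top0b.png',cv2.resize(im[160:300,220:440],None,fx=3.6,fy=3.6,interpolation=cv2.INTER_CUBIC))
E
```

```text
(no output)
```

View pics/top0a.png

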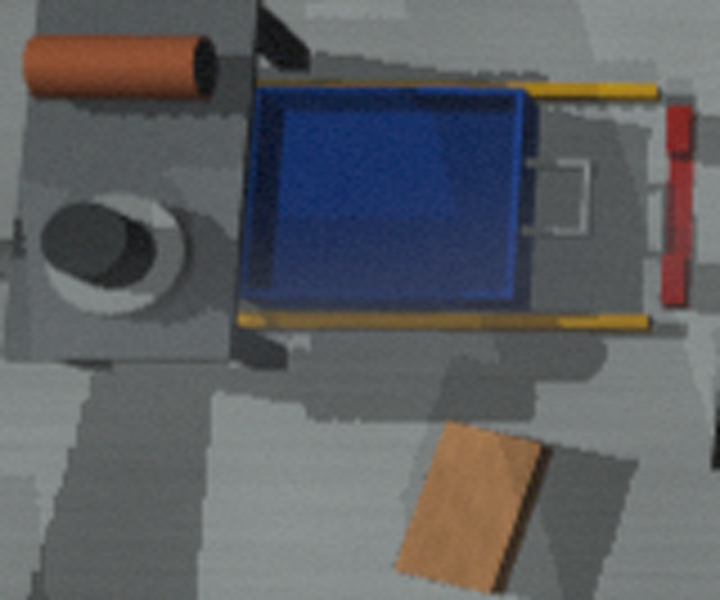

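View pics/top0b.png

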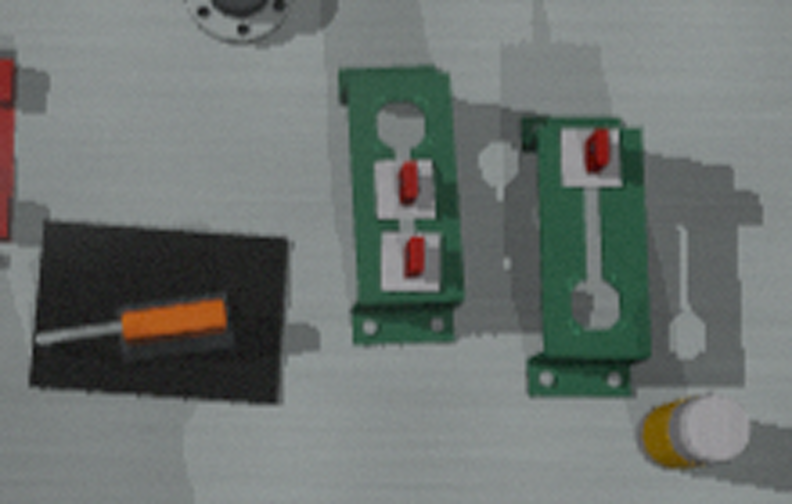

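```bash
cat >> h.py <<'E'
def ray(px,z,K,T):
    "intersect pixel rays with plane height z"
    px=np.atleast_2d(px).astype(float)
    D=np.c_[(px-[K[0,2],K[1,2]])/[K[0,0],K[1,1]],np.ones(len(px))]@T[:3,:3].T
    return T[:3,3]+D*((z-T[2,3])/D[:,2])[:,None]
def tool():
    from plant import status
    from scipy.spatial.transform import Rotation as R
    s=status.observe();M=R.from_quat(s['tool_rot']).as_matrix()
    print('t',round(s['clock'],2),'tcp',(s['tool_pos']*1000).round(1),'down',M[:,0].round(3),'jaw yaw',np.arctan2(M[1,2],M[0,2]).round(3),'q6',s['qpos'][5].round(3),'F',s['ft_force'].round(1),'w',round(s['width']*1000,1))
E
python3 - <<'E'
from h import *
tool()
for n in ['top0.npz','side0.npz']:
    im,d,K,T=load(n);W=cloud(d,K,T);M=masks(im)
    comps(M['orange']&(W[...,2]>.055)&(W[...,0]>.3)&(W[...,1]<.2),W,n+'handle top',12)
    comps(M['red']&(W[...,2]>.115)&(W[...,0]>.3)&(W[...,1]<.2),W,n+'tab top',5)
    comps(M['green']&(W[...,2]>.068)&(W[...,2]<.085)&(W[...,0]>.3)&(W[...,1]<.2),W,n+'plate',50)
im,d,K,T=load('top0.npz')
c=lambda a,b,sx,sy,ox,oy:(a/sx+ox-.4,b/sy+oy-.4)
print('loop',ray([c(585,163,4.5,4,70,150),c(585,233,4.5,4,70,150)],.044,K,T).round(4).tolist())
print('tote rim front', ray([c(520,92,4.5,4,70,150),c(515,298,4.5,4,70,150)],.06,K,T).round(4).tolist())
print('stop', ray([c(667,107,4.5,4,70,150),c(662,305,4.5,4,70,150)],.024,K,T).round(4).tolist())
print('hook tip',ray([c(40,339,3.6,3.6,220,160),c(124,327,3.6,3.6,220,160)],.058,K,T).round(4).tolist())
print('holes',ray([c(401,124,3.6,3.6,220,160),c(597,304,3.6,3.6,220,160)],.075,K,T).round(4).tolist())
print('slot b',ray([c(594,195,3.6,3.6,220,160),c(404,225,3.6,3.6,220,160)],.075,K,T).round(4).tolist())
print('mat',ray([c(44,221,3.6,3.6,220,160),c(287,238,3.6,3.6,220,160),c(280,403,3.6,3.6,220,160),c(31,386,3.6,3.6,220,160)],.003,K,T).round(4).tolist())
E
```

```text
t 0.1 tcp [160.8 551.4 247.2] down [-0.001 -0.002 -1.   ] jaw yaw 1.287 q6 -0.15 F [ 0.6  0.1 -0.5] w 85.2
top0.npzhandle top px [268.1 248.4] n 209 mean [436.2   2.4  63.6] zmax 68.5 rect [(np.float64(436.6), np.float64(3.0)), (np.float64(23.2), np.float64(87.6)), 8.52] min [421. -40.  56.] max [451.  46.  72.]
top0.npztab top px [386.6 200.5] n 36 mean [ 576.9 -352.3  122.3] zmax 125.8 rect [(np.float64(576.8), np.float64(-352.6)), (np.float64(28.2), np.float64(11.2)), 1.41] min [ 563. -358.  116.] max [ 591. -347.  127.]
top0.npztab top px [333.4 209.8] n 35 mean [ 546.8 -192.2  121.7] zmax 126.3 rect [(np.float64(547.3), np.float64(-192.5)), (np.float64(10.1), np.float64(27.9)), 87.38] min [ 533. -198.  116.] max [ 561. -187.  128.]
top0.npztab top px [335.3 230.5] n 36 mean [ 484.1 -196.8  122.6] zmax 126.2 rect [(np.float64(484.0), np.float64(-197.3)), (np.float64(9.2), np.float64(26.8)), 88.31] min [ 471. -202.  117.] max [ 498. -193.  127.]
top0.npzplate px [385.3 234.2] n 784 mean [ 482.4 -356.1   75.2] zmax 79.7 rect [(np.float64(504.6), np.float64(-353.2)), (np.float64(87.
[... 1345 characters left out ...]
] max [ 650. -145.   80.]
side0.npzplate px [321.5 318. ] n 2427 mean [ 487.1 -357.3   74.3] zmax 77.0 rect [(np.float64(503.5), np.float64(-353.7)), (np.float64(94.6), np.float64(199.5)), 89.93] min [ 404. -401.   68.] max [ 603. -306.   80.]
loop [[0.6229, 0.2233, 0.044], [0.5658, 0.221, 0.044]]
tote rim front [[0.6764, 0.2688, 0.06], [0.5102, 0.2646, 0.06]]
stop [[0.6755, 0.1694, 0.024], [0.512, 0.1676, 0.024]]
hook tip [[0.4194, 0.1173, 0.058], [0.4303, 0.0458, 0.058]]
holes [[0.607, -0.1915, 0.075], [0.4516, -0.3554, 0.075]]
slot b [[0.5459, -0.3563, 0.075], [0.5181, -0.1928, 0.075]]
mat [[0.5322, 0.1219, 0.003], [0.5187, -0.0966, 0.003], [0.371, -0.0903, 0.003], [0.384, 0.1294, 0.003]]
```

Call:
carry_out([
  [18,-37,0,-0.08],
  [18,-37,0,-0.08],
  [18,-37,0,-0.08],
  [18,-37,0,-0.08],
  [18,-37,0,-0.08],
])

```text
clock: 0.6
tool_pos: [0.2511, 0.3653, 0.2478]
tool_rot: [-0.303, 0.639, 0.302, 0.639]
ft_force: [1.0, -0.3, 0.4]
width: 0.0856
```

Call:
carry_out([
  [18,-37,0,-0.08],
  [18,-37,0,-0.08],
  [18,-37,0,-0.08],
  [18,-37,0,-0.08],
  [18,-37,0,-0.08],
])

```text
clock: 1.1
tool_pos: [0.3411, 0.1804, 0.248]
tool_rot: [-0.169, 0.687, 0.169, 0.686]
ft_force: [1.2, -0.9, 0.1]
width: 0.0855
```

Call:
carry_out([
  [18,-37,0,-0.08],
  [18,-37,0,-0.08],
  [18,-37,0,-0.08],
  [18,-37,0,-0.08],
  [5,-30,0,-0.02],
])

```text
clock: 1.6
tool_pos: [0.4189, 0.0018, 0.2481]
tool_rot: [-0.051, 0.705, 0.051, 0.705]
ft_force: [0.8, 0.4, 0.3]
width: 0.0855
```

```bash
python3 - <<'E'
from h import *
tool()
im,d,K,T=grab('wrist','w1')
tool();print(K.round(1).tolist(),T.round(3).tolist())
E
```

```text
t 1.6 tcp [418.9   1.8 248.1] down [ 0. -0. -1.] jaw yaw 0.144 q6 -0.347 F [0.8 0.4 0.3] w 85.5
t 1.65 tcp [419.2  -1.6 248.2] down [ 0.    -0.004 -1.   ] jaw yaw 0.141 q6 -0.348 F [ 1.  -3.1  0.4] w 85.2
[[340.8, 0.0, 279.7], [0.0, 340.8, 206.3], [0.0, 0.0, 1.0]] [[0.99, 0.135, 0.046, 0.407], [0.142, -0.938, -0.315, 0.081], [0.0, 0.318, -0.948, 0.373], [0.0, 0.0, 0.0, 1.0]]
```

View pics/w1.png

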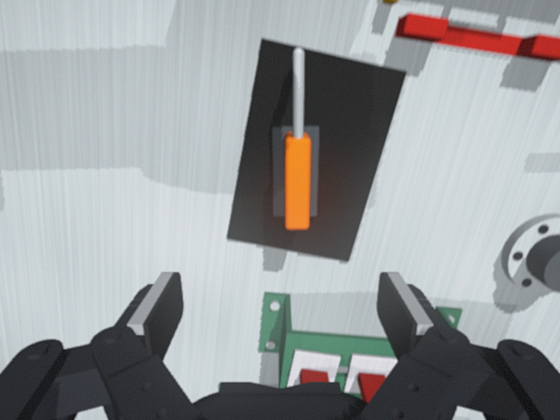

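The wrist view shows the hook handle at px (298,182), its shank pointing up to the tip at (299,52), all on the mat.

```bash
python3 - <<'E'
from h import *
tool()
im,d,K,T=grab('wrist','w2')
W=cloud(d,K,T);M=masks(im)
comps(M['orange']&(W[...,2]>.055),W,'top',50)
m=(M['orange']&(W[...,2]>.055)).astype(np.uint8)
r=cv2.minAreaRect(np.argwhere(m)[:,::-1].astype(np.float32));b=cv2.boxPoints(r)
P=ray(b,.064,K,T);print(P.round(4).tolist(),P.mean(0))
E
```

```text
t 1.65 tcp [419.2  -1.6 248.2] down [ 0.    -0.004 -1.   ] jaw yaw 0.141 q6 -0.348 F [ 1.  -3.1  0.4] w 85.2
top px [295.2 183.6] n 492 mean [434.   -2.4  62.3] zmax 64.1 rect [(np.float64(435.5), np.float64(2.5)), (np.float64(23.8), np.float64(87.4)), 8.58] min [418. -42.  57.] max [453.  47.  65.]
[[0.4299, -0.0418, 0.064], [0.4172, 0.0453, 0.064], [0.4401, 0.0485, 0.064], [0.455, -0.0383, 0.064]] [0.43554846 0.00344418 0.064     ]
```

Call:
carry_out([
  [16,1,-20,0.008],
  [0,0,-45,0],
  [0,0,-45,0],
  [0,0,-45,0],
  [0,0,0,0],
], grip=1)

```text
clock: 2.2
tool_pos: [0.4271, 0.007, 0.0872]
tool_rot: [-0.053, 0.711, 0.057, 0.699]
ft_force: [-1.7, 1.1, -0.5]
width: 0.0855
```

```bash
python3 -c "
from h import *
tool()"
```

```text
t 2.2 tcp [427.1   7.   87.2] down [-0.016  0.003 -1.   ] jaw yaw 0.156 q6 -0.343 F [-1.7  1.1 -0.5] w 85.5
```

Call:
carry_out([
  [0,0,0,0],
  [0,0,0,0],
])

```text
clock: 2.4
tool_pos: [0.4362, 0.005, 0.0958]
tool_rot: [-0.055, 0.703, 0.055, 0.707]
ft_force: [0.3, -0.5, -0.1]
width: 0.085
```

```bash
python3 -c "
from h import *
tool()"
```

```text
t 2.4 tcp [436.2   5.   95.8] down [ 0.005 -0.001 -1.   ] jaw yaw 0.156 q6 -0.343 F [ 0.3 -0.5 -0.1] w 85.0
```

Call:
carry_out([
  [0,-1,-20,-0.007],
  [0,0,-20,0],
  [0,0,-14,0],
  [0,0,0,0],
  [0,0,0,0],
])

```text
clock: 2.9
tool_pos: [0.436, 0.0037, 0.0414]
tool_rot: [-0.053, 0.704, 0.052, 0.707]
ft_force: [-0.6, 1.2, -0.4]
width: 0.0855
```

Call:
carry_out([
  [0,0,0,0],
  [0,0,0,0],
  [0,0,0,0],
  [0,0,0,0],
  [0,0,0,0],
], grip=0, force=80)

```text
clock: 3.4
tool_pos: [0.4348, 0.0039, 0.0399]
tool_rot: [-0.052, 0.705, 0.052, 0.706]
ft_force: [0.4, -0.5, 4.9]
width: 0.0236
```

```bash
python3 -c "
from h import *
tool()"
```

```text
t 3.4 tcp [434.8   3.9  39.9] down [ 0.002 -0.    -1.   ] jaw yaw 0.148 q6 -0.339 F [ 0.4 -0.5  4.9] w 23.6
```

Call:
carry_out([
  [0,0,20,0],
  [0,0,40,0],
  [10,8,40,0],
  [25,20,0,-0.02],
  [25,20,0,-0.03],
])

```text
clock: 3.9
tool_pos: [0.4952, 0.0523, 0.1407]
tool_rot: [-0.034, 0.705, 0.034, 0.707]
ft_force: [-0.5, -0.5, -3.2]
width: 0.0232
```

Call:
carry_out([
  [30,24,0,-0.03],
  [30,24,0,-0.03],
  [30,24,0,-0.03],
  [10,8,0,0],
  [0,0,0,0],
])

```text
clock: 4.4
tool_pos: [0.5944, 0.1333, 0.1379]
tool_rot: [-0.003, 0.708, 0.004, 0.707]
ft_force: [0.4, -0.7, -3.0]
width: 0.0231
```

Call:
carry_out([
  [0,0,0,0],
  [0,0,0,0],
  [0,0,0,0],
])

```text
clock: 4.7
tool_pos: [0.593, 0.1313, 0.1389]
tool_rot: [-0.003, 0.708, 0.002, 0.707]
ft_force: [0.1, 0.6, -3.8]
width: 0.0233
```

```bash
python3 -c "
from h import *
tool()
grab('wrist','w3');grab('top','t3');tool()"
```

```text
t 4.7 tcp [593.  131.3 138.9] down [-0.001 -0.    -1.   ] jaw yaw 0.007 q6 0.068 F [ 0.1  0.6 -3.8] w 23.3
t 4.8 tcp [593.5 131.4 139.3] down [-0. -0. -1.] jaw yaw 0.007 q6 0.068 F [-0.5 -0.4 -2.7] w 23.0
```

View pics/w3.png

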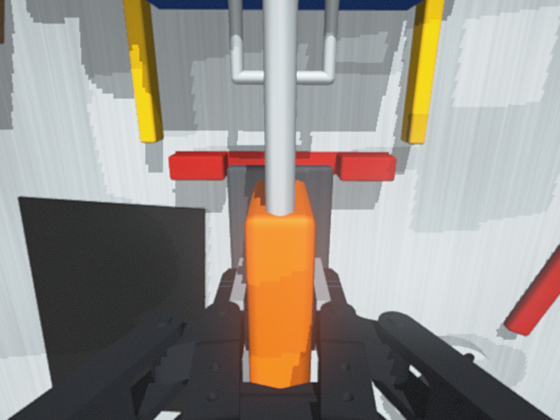

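The wrist view shows the loop's front bar at row 76, columns 232–334, with the shank over it at column 281. The stop's blocks are at (198,166) and (367,166).

```bash
python3 -c "
from h import *
im,d,K,T=load('w3.npz');W=cloud(d,K,T);M=masks(im)
print('bar mid',ray([[236,76],[330,76]],.040,K,T).round(4).tolist())
comps(M['red'],W,'red',100);comps(M['yellow'],W,'yel',100)
print('stop top far edge',ray([[172,153],[225,153],[341,154],[392,155]],.024,K,T).round(4).tolist())
print('shank',ray([[267,0],[297,0],[266,150],[295,150]],.158,K,T).round(4).tolist())
im=cv2.imread('pics/t3.png');cv2.imwrite('pics/t3a.png',cv2.resize(im[150:300,70:310],None,fx=3.3,fy=3.3,interpolation=cv2.INTER_CUBIC))
"
```

```text
bar mid [[0.5654, 0.2208, 0.04], [0.6232, 0.2211, 0.04]]
red px [209.5 163.4] n 1990 mean [541.6 161.7  16.9] zmax 24.6 rect [(np.float64(546.8), np.float64(159.8)), (np.float64(17.2), np.float64(67.1)), 89.68] min [513. 151.  -0.] max [580. 168.  26.]
red px [353.1 164. ] n 1959 mean [646.  161.8  16.6] zmax 24.5 rect [(np.float64(640.0), np.float64(160.1)), (np.float64(69.7), np.float64(16.7)), 0.39] min [605. 152.  -0.] max [675. 169.  26.]
red px [537.8 301.8] n 1493 mean [816.   40.9  11.3] zmax 12.6 rect [(np.float64(819.8), np.float64(44.7)), (np.float64(75.8), np.float64(20.7)), 69.15] min [798.   8.   8.] max [833.  83.  14.]
yel px [141.3  72.9] n 2644 mean [499.4 222.2  18.9] zmax 20.8 rect [(np.float64(498.7), np.float64(222.1)), (np.float64(11.7), np.float64(88.5)), 0.15] min [493. 178.   4.] max [505. 266.  22.]
yel px [421.9  70.8] n 3169 mean [687.9 224.8  17.6] zmax 20.8 rect [(np.float64(689.5), np.float64(222.9)), (np.float64(12.3), np.float64(89.2)), 0.14] min [683. 178.   4.] max [696. 268.  22.]
yel px [280.4 221.5] n 413 mean [593.  172.  161.5] zmax 162.7 rect [(np.float64(592.9), np.float64(172.0)), (np.float64(2.8), np.float64(17.5)), 89.99] min [584. 171. 159.] max [602. 173. 163.]
stop top far edge [[0.5165, 0.1703, 0.024], [0.554, 0.1705, 0.024], [0.6359, 0.1703, 0.024], [0.672, 0.1699, 0.024]]
shank [[0.5889, 0.2354, 0.158], [0.5971, 0.2354, 0.158], [0.5884, 0.1944, 0.158], [0.5974, 0.1945, 0.158]]
```

View pics/t3a.png

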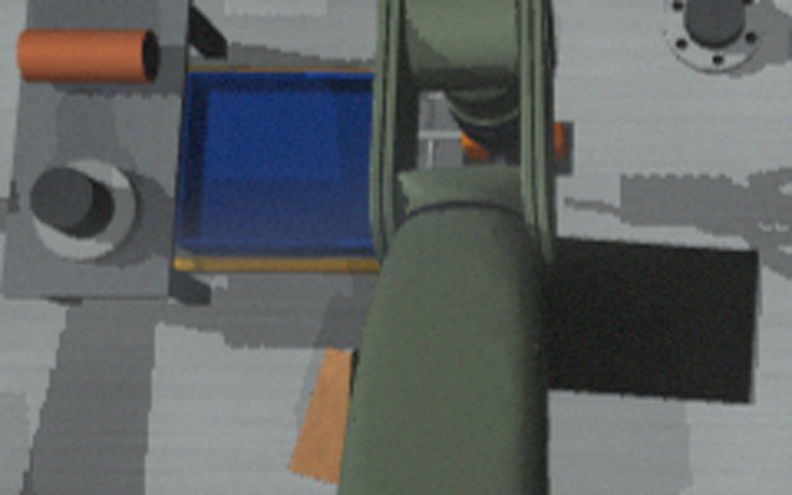

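Call:
carry_out([
  [1,0,-30,0],
  [0,0,-26,0],
  [0,0,-20,0],
  [0,0,-10,0],
  [0,0,0,0],
])

```text
clock: 5.3
tool_pos: [0.5934, 0.1316, 0.0516]
tool_rot: [-0.003, 0.708, 0.003, 0.706]
ft_force: [-0.5, -0.6, -3.4]
width: 0.0227
```

Call:
carry_out([
  [0,0,0,0],
  [0,0,0,0],
  [0,0,0,0],
])

```text
clock: 5.6
tool_pos: [0.5962, 0.1321, 0.0549]
tool_rot: [-0.003, 0.706, 0.003, 0.708]
ft_force: [0.5, -0.0, -3.0]
width: 0.0231
```

```bash
python3 -c "
from h import *
tool()
grab('wrist','w4');im,*_=grab('side','s4');tool()
cv2.imwrite('pics/s4a.png',cv2.resize(im[90:250,130:330,::-1],None,fx=4,fy=3.7,interpolation=cv2.INTER_CUBIC))"
```

```text
t 5.6 tcp [596.2 132.1  54.9] down [ 0.003  0.    -1.   ] jaw yaw 0.008 q6 0.068 F [ 0.5 -0.  -3. ] w 23.1
t 5.7 tcp [595.7 132.1  54.4] down [ 0.002  0.    -1.   ] jaw yaw 0.008 q6 0.068 F [ 0.5  0.7 -3. ] w 23.3
```

View pics/w4.png

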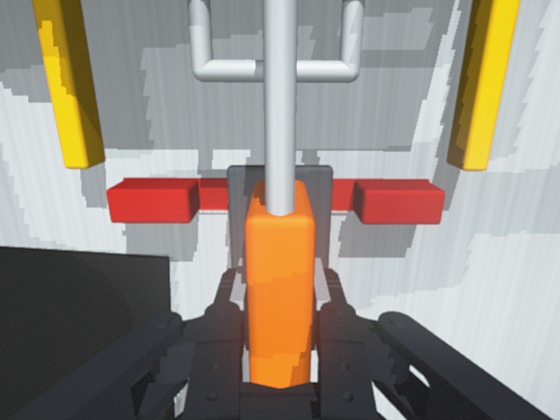

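View pics/s4a.png

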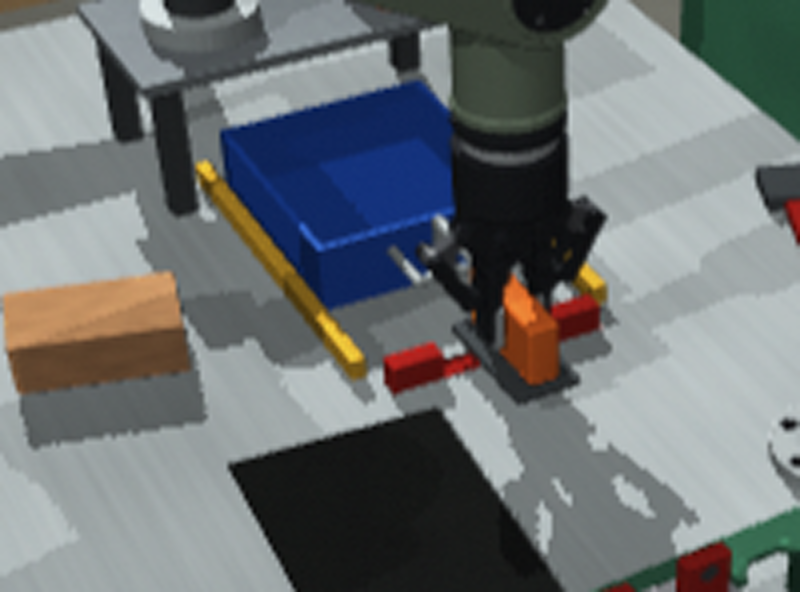

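Call:
carry_out([
  [-1,-6,-2,0],
  [0,-8,0,0],
  [0,-10,0,0],
  [0,-12,0,0],
  [0,-12,0,0],
])

```text
clock: 6.2
tool_pos: [0.5938, 0.0832, 0.0511]
tool_rot: [-0.003, 0.707, 0.003, 0.707]
ft_force: [-0.0, 2.4, -3.3]
width: 0.0233
```

Call:
carry_out([
  [0,-12,0,0],
  [0,-12,0,0],
  [0,-10,0,0],
  [0,-6,0,0],
  [0,-2,0,0],
])

```text
clock: 6.7
tool_pos: [0.594, 0.0411, 0.0512]
tool_rot: [-0.002, 0.707, 0.002, 0.707]
ft_force: [0.6, 3.7, -4.1]
width: 0.0235
```

```bash
python3 -c "
from h import *
tool()
im,d,K,T=grab('wrist','w5');im,*_=grab('side','s5');tool()
"
```

```text
t 6.7 tcp [594.   41.1  51.2] down [-0.  0. -1.] jaw yaw 0.007 q6 -0.083 F [ 0.6  3.7 -4.1] w 23.5
t 6.8 tcp [594.1  41.3  51.3] down [ 0.    -0.001 -1.   ] jaw yaw 0.008 q6 -0.083 F [ 0.4  0.9 -2.8] w 23.0
```

View pics/w5.png

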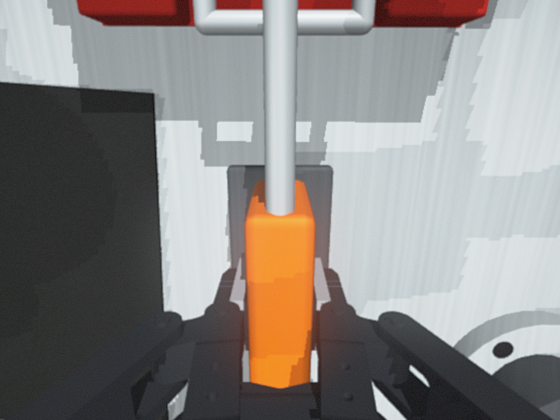

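View pics/s5.png

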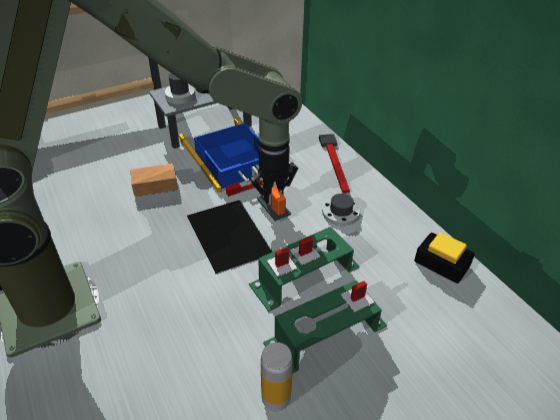

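```bash
python3 -c "
from h import *
im,d,K,T=load('w5.npz')
print(ray([[225,22],[345,22]],.04,K,T))
im,d,K,T=load('s5.npz');W=cloud(d,K,T)
for y in range(150,215,3): print(y,[ (W[y,x]*1000).round().tolist() for x in (236,)])
"
```

```text
[[0.5738146  0.1450747  0.04      ]
 [0.6167385  0.14533094 0.04      ]]
150 [[621.0, 330.0, 8.0]]
153 [[614.0, 316.0, 7.0]]
156 [[609.0, 307.0, 4.0]]
159 [[604.0, 296.0, 2.0]]
162 [[595.0, 277.0, 6.0]]
165 [[591.0, 268.0, 3.0]]
168 [[558.0, 193.0, 54.0]]
171 [[557.0, 192.0, 45.0]]
174 [[557.0, 194.0, 32.0]]
177 [[556.0, 192.0, 24.0]]
180 [[nan, nan, nan]]
183 [[544.0, 168.0, 24.0]]
186 [[538.0, 155.0, 24.0]]
189 [[535.0, 150.0, 18.0]]
192 [[536.0, 153.0, 6.0]]
195 [[534.0, 149.0, -2.0]]
198 [[527.0, 135.0, 1.0]]
201 [[521.0, 122.0, 2.0]]
204 [[516.0, 110.0, 3.0]]
207 [[510.0, 99.0, 3.0]]
210 [[505.0, 89.0, 2.0]]
213 [[500.0, 77.0, 3.0]]
```

Front at about y=192 and the stop at about 169, so ~22 mm remain.

Call:
carry_out([
  [0,-5,0,0],
  [0,-6,0,0],
  [0,-4,0,0],
  [0,-3,0,0],
  [0,0,0,0],
])

```text
clock: 7.3
tool_pos: [0.5941, 0.0234, 0.0514]
tool_rot: [-0.003, 0.707, 0.003, 0.707]
ft_force: [-0.7, 2.0, -3.8]
width: 0.0231
```

Call:
carry_out([
  [0,-2,0,0],
  [0,-2,0,0],
  [0,-1,0,0],
  [0,0,0,0],
])

```text
clock: 7.7
tool_pos: [0.5939, 0.0193, 0.0512]
tool_rot: [-0.003, 0.707, 0.003, 0.707]
ft_force: [0.3, 4.6, -3.8]
width: 0.0233
```

```bash
python3 -c "
from h import *
tool()
im,d,K,T=grab('side','s6');W=cloud(d,K,T);tool()
for x in (225,236):
  print([(W[y,x]*1000).round().tolist() for y in range(168,195,2)])
cv2.imwrite('pics/s6a.png',cv2.resize(im[110:240,160:310,::-1],None,fx=5,fy=4.5,interpolation=cv2.INTER_CUBIC))
"
```

```text
t 7.7 tcp [593.9  19.3  51.2] down [-0.     0.001 -1.   ] jaw yaw 0.008 q6 -0.122 F [ 0.3  4.6 -3.8] w 23.3
t 7.75 tcp [593.9  19.3  51.2] down [-0.     0.001 -1.   ] jaw yaw 0.008 q6 -0.122 F [ 0.1  5.2 -3.4] w 23.5
[[554.0, 266.0, 6.0], [551.0, 260.0, 4.0], [547.0, 250.0, 5.0], [544.0, 244.0, 3.0], [514.0, 171.0, 58.0], [514.0, 171.0, 51.0], [512.0, 168.0, 46.0], [512.0, 168.0, 39.0], [512.0, 169.0, 32.0], [511.0, 168.0, 26.0], [512.0, 172.0, 15.0], [510.0, 168.0, 11.0], [511.0, 172.0, 1.0], [508.0, 167.0, -1.0]]
[[583.0, 252.0, 4.0], [582.0, 249.0, 0.0], [547.0, 171.0, 59.0], [547.0, 171.0, 53.0], [546.0, 170.0, 46.0], [546.0, 171.0, 39.0], [545.0, 169.0, 33.0], [546.0, 171.0, 24.0], [542.0, 162.0, 25.0], [540.0, 158.0, 21.0], [536.0, 152.0, 21.0], [536.0, 153.0, 12.0], [535.0, 151.0, 7.0], [535.0, 151.0, 0.0]]
```

View pics/s6a.png

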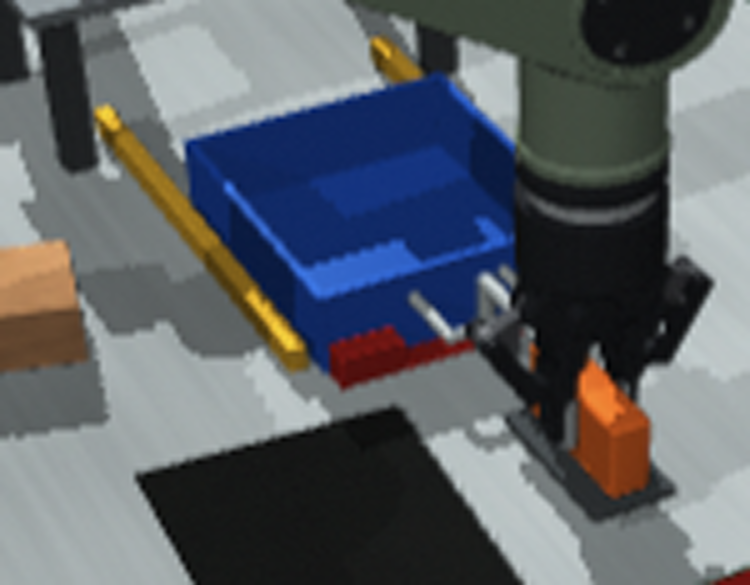

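Call:
carry_out([
  [0,-2,0,0],
  [0,-2,0,0],
  [0,0,0,0],
  [0,0,0,0],
])

```text
clock: 8.15
tool_pos: [0.5936, 0.0187, 0.0507]
tool_rot: [-0.0, 0.707, 0.005, 0.707]
ft_force: [0.5, 13.9, -5.6]
width: 0.0231
```

Call:
carry_out([
  [0,7,0,0],
  [0,7,0,0],
  [0,0,0,0],
  [0,0,15,0],
  [0,0,30,0],
])

```text
clock: 8.65
tool_pos: [0.5915, 0.0285, 0.0947]
tool_rot: [-0.003, 0.709, 0.003, 0.705]
ft_force: [-0.5, -1.0, -2.7]
width: 0.0229
```

Call:
carry_out([
  [0,0,35,0],
  [-28,-4,10,0],
  [-36,-5,0,0],
  [-36,-5,0,0],
  [-30,-5,0,0],
])

```text
clock: 9.15
tool_pos: [0.4625, 0.0092, 0.1425]
tool_rot: [-0.003, 0.707, 0.002, 0.707]
ft_force: [-0.6, -0.0, -3.4]
width: 0.0231
```

Call:
carry_out([
  [-12,0,-20,0],
  [0,0,-30,0],
  [0,0,-25,0],
  [0,0,-10,0],
  [0,0,0,0],
])

```text
clock: 9.65
tool_pos: [0.4513, 0.0097, 0.0559]
tool_rot: [-0.003, 0.708, 0.003, 0.706]
ft_force: [-1.1, -0.3, -2.5]
width: 0.0229
```

```bash
python3 -c "
from h import *
tool()
im,d,K,T=grab('side','s7');tool()
"
```

```text
t 9.65 tcp [451.3   9.7  55.9] down [-0.002  0.    -1.   ] jaw yaw 0.008 q6 -0.178 F [-1.1 -0.3 -2.5] w 22.9
t 9.7 tcp [452.4   9.6  56.8] down [ 0. -0. -1.] jaw yaw 0.008 q6 -0.178 F [ 0.9  0.2 -2.3] w 23.1
```

View pics/s7.png

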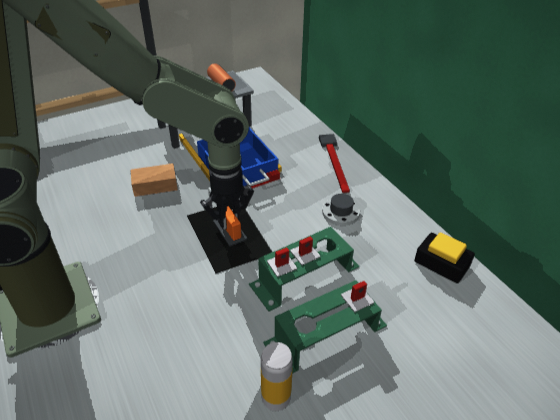

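Hook is over the mat's middle and the tote is at the stop. Lowering and releasing.

Call:
carry_out([
  [0,0,-8,0],
  [0,0,-5,0],
  [0,0,-3,0],
  [0,0,0,0],
  [0,0,0,0],
])

```text
clock: 10.2
tool_pos: [0.4521, 0.01, 0.0403]
tool_rot: [-0.003, 0.707, 0.003, 0.707]
ft_force: [-0.8, 0.3, -3.1]
width: 0.0233
```

Call:
carry_out([
  [0,0,-1,0],
  [0,0,0,0],
])

```text
clock: 10.4
tool_pos: [0.4523, 0.01, 0.0399]
tool_rot: [-0.003, 0.707, 0.003, 0.707]
ft_force: [-1.7, -0.1, 2.8]
width: 0.0231
```

Call:
carry_out([
  [0,0,0,0],
  [0,0,0,0],
  [0,0,0,0],
  [0,0,0,0],
  [0,0,0,0],
], grip=1)

```text
clock: 10.9
tool_pos: [0.4521, 0.01, 0.0393]
tool_rot: [-0.003, 0.707, 0.003, 0.707]
ft_force: [0.3, 0.2, 0.0]
width: 0.0856
```

Call:
carry_out([
  [0,0,20,0],
  [0,0,40,0],
  [0,0,45,0],
  [0,0,45,0],
  [0,0,20,0],
])

```text
clock: 11.4
tool_pos: [0.4544, 0.0096, 0.2141]
tool_rot: [-0.003, 0.704, 0.002, 0.71]
ft_force: [0.3, 0.3, 0.6]
width: 0.0852
```

```bash
python3 -c "
from h import *
tool()
"
```

```text
t 11.4 tcp [454.4   9.6 214.1] down [ 0.008 -0.001 -1.   ] jaw yaw 0.008 q6 -0.178 F [0.3 0.3 0.6] w 85.2
```

Call:
carry_out([
  [8,-19,5,-0.145],
  [8,-19,5,-0.145],
  [8,-19,5,-0.145],
  [8,-19,5,-0.145],
  [8,-19,5,-0.145],
])

```text
clock: 11.9
tool_pos: [0.4921, -0.0857, 0.2344]
tool_rot: [0.25, 0.661, -0.25, 0.661]
ft_force: [-0.7, -0.2, -0.2]
width: 0.0855
```

Call:
carry_out([
  [8,-19,0,-0.145],
  [8,-19,0,-0.145],
  [8,-19,0,-0.145],
  [8,-19,0,-0.145],
  [8,-19,0,-0.145],
])

```text
clock: 12.4
tool_pos: [0.5321, -0.1807, 0.234]
tool_rot: [0.468, 0.53, -0.468, 0.53]
ft_force: [0.1, -0.1, 0.5]
width: 0.0856
```

Call:
carry_out([
  [8,-12,0,-0.13],
  [0,0,0,0],
  [0,0,0,0],
  [0,0,0,0],
])

```text
clock: 12.8
tool_pos: [0.5395, -0.1911, 0.234]
tool_rot: [0.5, 0.501, -0.5, 0.5]
ft_force: [0.2, -0.0, 0.3]
width: 0.0853
```

```bash
python3 -c "
from h import *
tool()
im,d,K,T=grab('wrist','w8');W=cloud(d,K,T);tool();M=masks(im)
comps(M['red']&(W[...,2]>.11),W,'tabtop',20)
comps(M['orange']&(W[...,2]>.055),W,'hook',20)
m=(W[...,2]>.068)&(W[...,2]<.082)&M['green'];comps(m,W,'plate',300)
"
```

```text
t 12.8 tcp [ 539.5 -191.1  234. ] down [-0.001  0.001 -1.   ] jaw yaw -1.57 q6 1.078 F [ 0.2 -0.   0.3] w 85.3
t 12.85 tcp [ 539.6 -191.1  234.2] down [-0.  0. -1.] jaw yaw -1.57 q6 1.078 F [0.  0.9 0.2] w 85.5
tabtop px [506.8 156.2] n 894 mean [ 578.4 -352.4  120.1] zmax 122.5 rect [(np.float64(577.5), np.float64(-353.8)), (np.float64(12.8), np.float64(29.0)), 89.57] min [ 563. -360.  110.] max [ 592. -347.  124.]
tabtop px [282.4 196.8] n 519 mean [ 548.8 -194.3  121.6] zmax 122.8 rect [(np.float64(548.4), np.float64(-194.2)), (np.float64(27.9), np.float64(10.2)), 0.67] min [ 534. -199.  118.] max [ 562. -189.  124.]
tabtop px [286.9 269.6] n 255 mean [ 489.2 -198.   121.6] zmax 122.8 rect [(np.float64(485.6), np.float64(-198.4)), (np.float64(9.7), np.float64(26.9)), 87.33] min [ 472. -204.  120.] max [ 499. -193.  123.]
hook px [ 86.2 265.9] n 657 mean [459.   -2.   60.2] zmax 63.4 rect [(np.float64(453.6), np.float64(7.1)), (np.float64(23.6), np.float64(89.7)), 0.11] min [442. -38.  55.] max [466.  52.  65.]
```

View pics/w8.png

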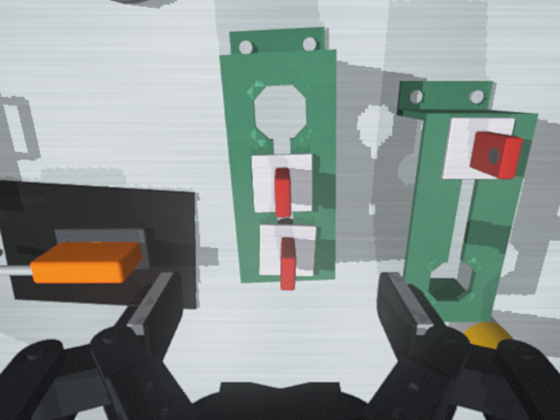

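The wrist view shows rail_a's octagonal hole at px (281,113), and the tabs at (282,195) and (288,265).

```bash
python3 -c "
from h import *
im,d,K,T=load('w8.npz');W=cloud(d,K,T)
P=ray([[280.5,112.5],[281.5,147],[285,220]],.075,K,T);print(P.round(4).tolist())
# plate edges
m=(masks(im)['green']&(abs(W[...,2]-.075)<.006))
for r in (70,90,180,230,270):
  c=np.where(m[r,200:350])[0]+200;print(r,c.min(),c.max(),ray([[c.min(),r],[c.max(),r],[(c.min()+c.max())/2,r]],.075,K,T)[:,:2].round(4).tolist())
print('b',ray([[450,283],[463,230],[467,190]],.075,K,T).round(4).tolist())
"
```

```text
[[0.6056, -0.193, 0.075], [0.578, -0.1938, 0.075], [0.5131, -0.1971, 0.075]]Traceback (most recent call last):
  File "<string>", line 8, in <module>
    c=np.where(m[r,200:350])[0]+200;print(r,c.min(),c.max(),ray([[c.min(),r],[c.max(),r],[(c.min()+c.max())/2,r]],.075,K,T)[:,:2].round(4).tolist())
                                            ~~~~~^^
    return umr_minimum(a, axis, None, out, keepdims, initial, where)
ValueError: zero-size array to reduction operation minimum which has no identity
```

Call:
carry_out([
  [9,-4,-30,0.047],
  [0,0,-40,0],
  [0,0,-35,0],
  [0,0,-18,0],
  [0,0,-7,0],
], grip=0.6)

```text
clock: 13.35
tool_pos: [0.5469, -0.1943, 0.1015]
tool_rot: [0.487, 0.514, -0.489, 0.51]
ft_force: [-0.1, 1.0, 0.4]
width: 0.0513
```

Call:
carry_out([
  [0,0,0,0],
  [0,0,0,0],
])

```text
clock: 13.55
tool_pos: [0.55, -0.1962, 0.1058]
tool_rot: [0.488, 0.511, -0.488, 0.512]
ft_force: [0.7, -0.2, 0.3]
width: 0.0511
```

```bash
python3 -c "
from h import *
tool()
im,d,K,T=grab('wrist','w9')
"
```

```text
t 13.55 tcp [ 550.  -196.2  105.8] down [ 0.002 -0.001 -1.   ] jaw yaw -1.524 q6 1.033 F [ 0.7 -0.2  0.3] w 51.1
```

View pics/w9.png

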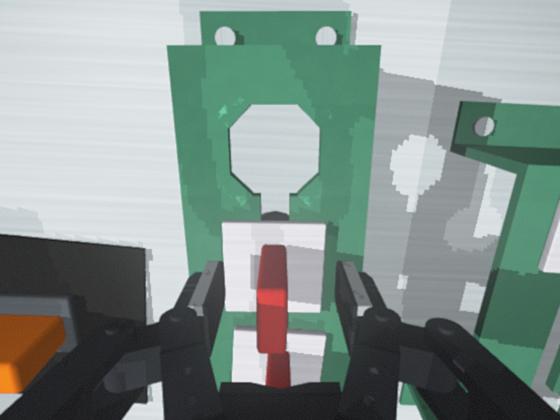

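Jaws straddle the first tab (px 272,300). The hole is at (275,150). Closing.

Call:
carry_out([
  [0,0,0,0],
  [0,0,0,0],
  [0,0,0,0],
  [0,0,0,0],
  [0,0,0,0],
], grip=0, force=60)

```text
clock: 14.1
tool_pos: [0.5497, -0.196, 0.1053]
tool_rot: [0.489, 0.511, -0.488, 0.512]
ft_force: [-0.5, 2.1, 6.2]
width: 0.0115
```

Call:
carry_out([
  [0,0,3,0],
  [0,0,2,0],
  [0,0,0,0],
  [0,0,0,0],
])

```text
clock: 14.5
tool_pos: [0.5486, -0.1959, 0.1087]
tool_rot: [0.488, 0.512, -0.489, 0.511]
ft_force: [-0.1, 0.2, -2.8]
width: 0.0116
```

```bash
python3 -c "
from h import *
tool()
im,d,K,T=load('w9.npz');print(ray([[275,150]],.075,K,T))"
```

```text
t 14.5 tcp [ 548.6 -195.9  108.7] down [-0.001  0.    -1.   ] jaw yaw -1.525 q6 1.034 F [-0.1  0.2 -2.8] w 11.6
[[ 0.60661523 -0.19290741  0.075     ]]
```

Call:
carry_out([
  [10,0.5,0,0],
  [15,0.7,0,0],
  [15,0.7,0,0],
  [12,0.6,0,0],
  [6,0.3,0,0],
])

```text
clock: 15.0
tool_pos: [0.6086, -0.1932, 0.1091]
tool_rot: [0.488, 0.511, -0.488, 0.512]
ft_force: [0.5, 0.4, -1.7]
width: 0.0113
```

Call:
carry_out([
  [0,0,0,0],
  [0,0,0,0],
])

```text
clock: 15.2
tool_pos: [0.6067, -0.193, 0.1089]
tool_rot: [0.488, 0.512, -0.489, 0.511]
ft_force: [-1.5, -0.1, -2.0]
width: 0.0112
```

```bash
python3 -c "
from h import *
tool()
im,d,K,T=grab('wrist','w10')"
```

```text
t 15.2 tcp [ 606.7 -193.   108.9] down [-0.001  0.    -1.   ] jaw yaw -1.525 q6 1.081 F [-1.5 -0.1 -2. ] w 11.2
```

View pics/w10.png

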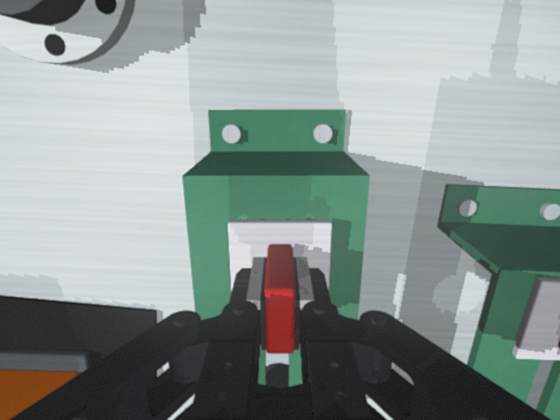

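Call:
carry_out([
  [0,0,6,0],
  [0,0,10,0],
  [0,0,12,0],
  [0,0,0,0],
])

```text
clock: 15.65
tool_pos: [0.6089, -0.1942, 0.1409]
tool_rot: [0.489, 0.509, -0.488, 0.513]
ft_force: [-0.1, 0.1, -1.1]
width: 0.0113
```

Call:
carry_out([
  [0,0,35,0],
  [0,10,40,0],
  [2,30,22,0],
  [2,38,0,0],
  [2,38,0,0],
])

```text
clock: 16.15
tool_pos: [0.6139, -0.0767, 0.2367]
tool_rot: [0.49, 0.51, -0.488, 0.512]
ft_force: [0.6, 0.9, -3.0]
width: 0.0114
```

Call:
carry_out([
  [2,38,0,0],
  [2,38,0,0],
  [2,38,0,0],
  [2,38,0,0],
  [2,38,0,0],
])

```text
clock: 16.65
tool_pos: [0.6229, 0.1143, 0.2348]
tool_rot: [0.489, 0.511, -0.488, 0.512]
ft_force: [0.2, -0.2, -2.5]
width: 0.0112
```

Call:
carry_out([
  [2,38,0,0],
  [2,38,0,0],
  [3,38,0,0],
  [3,38,0,0],
  [3,30,0,0],
])

```text
clock: 17.15
tool_pos: [0.6357, 0.2972, 0.2346]
tool_rot: [0.488, 0.512, -0.488, 0.512]
ft_force: [0.0, -1.2, -2.5]
width: 0.0111
```

Call:
carry_out([
  [0,4,0,0],
  [0,0,0,0],
  [0,0,0,0],
])

```text
clock: 17.45
tool_pos: [0.636, 0.2977, 0.2342]
tool_rot: [0.488, 0.511, -0.489, 0.511]
ft_force: [0.8, -0.7, -1.8]
width: 0.0115
```

```bash
python3 -c "
from h import *
tool()
im,d,K,T=grab('wrist','w11');grab('side','s11')"
```

```text
t 17.45 tcp [636.  297.7 234.2] down [-0.    -0.001 -1.   ] jaw yaw -1.526 q6 1.841 F [ 0.8 -0.7 -1.8] w 11.5
```

View pics/w11.png

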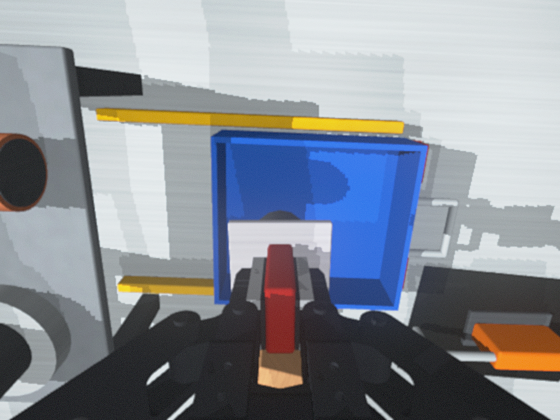

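View pics/s11.png

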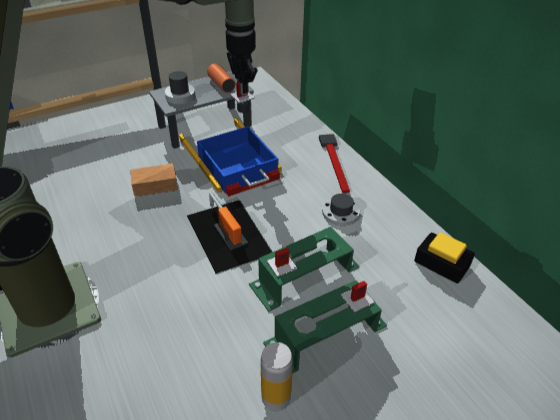

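```bash
python3 -c "
from h import *
im,d,K,T=load('w11.npz');print((ray([[213,133],[427,146],[401,309],[216,303]],.06,K,T)*1000).round())
im,d,K,T=load('s11.npz');W=cloud(d,K,T);m=masks(im)['blue']&(abs(W[...,2]-.06)<.004)&(W[...,1]>.1);q=W[m];print(rect(q),q.min(0),q.max(0))"
```

```text
[[682. 356.  60.]
 [679. 169.  60.]
 [511. 166.  60.]
 [510. 356.  60.]]
[(np.float64(592.8), np.float64(263.7)), (np.float64(196.4), np.float64(172.8)), 89.71] [0.50600031 0.16564501 0.05600987] [0.6788398  0.36231694 0.06397901]
```

Call:
carry_out([
  [0,0,-30,0],
  [0,0,-40,0],
  [0,0,-40,0],
  [0,0,-25,0],
  [0,0,-10,0],
])

```text
clock: 18.05
tool_pos: [0.6336, 0.2965, 0.085]
tool_rot: [0.487, 0.512, -0.491, 0.51]
ft_force: [-0.7, -0.4, -2.7]
width: 0.0109
```

Call:
carry_out([
  [0,0,0,0],
  [0,0,-5,0],
  [0,0,-3,0],
  [0,0,0,0],
  [0,0,0,0],
])

```text
clock: 18.55
tool_pos: [0.6366, 0.299, 0.0825]
tool_rot: [0.489, 0.511, -0.488, 0.512]
ft_force: [-1.2, 0.0, -2.7]
width: 0.011
```

Call:
carry_out([
  [0,0,-2,0],
  [0,0,-2,0],
  [0,0,0,0],
  [0,0,0,0],
])

```text
clock: 18.95
tool_pos: [0.6361, 0.2989, 0.0774]
tool_rot: [0.489, 0.511, -0.488, 0.511]
ft_force: [0.4, -0.0, -1.2]
width: 0.0111
```

Weight is coming off, so it is on the floor. Releasing with a small opening, then rising.

Call:
carry_out([
  [0,0,-1,0],
  [0,0,0,0],
  [0,0,0,0],
])

```text
clock: 19.25
tool_pos: [0.6363, 0.299, 0.0774]
tool_rot: [0.489, 0.511, -0.488, 0.511]
ft_force: [-2.2, -0.9, 5.5]
width: 0.0111
```

Call:
carry_out([
  [0,0,0,0],
  [0,0,0,0],
  [0,0,0,0],
  [0,0,0,0],
], grip=0.45)

```text
clock: 19.65
tool_pos: [0.6359, 0.2987, 0.0758]
tool_rot: [0.488, 0.511, -0.489, 0.511]
ft_force: [0.3, 0.5, 0.1]
width: 0.0384
```

Call:
carry_out([
  [0,0,20,0],
  [0,0,40,0],
  [0,0,45,0],
  [0,0,45,0],
  [0,0,10,0],
])

```text
clock: 20.15
tool_pos: [0.6395, 0.3, 0.2447]
tool_rot: [0.493, 0.509, -0.484, 0.514]
ft_force: [0.5, -1.3, 1.2]
width: 0.0384
```

```bash
python3 -c "
from h import *
tool()
im,d,K,T=grab('wrist','w12');W=cloud(d,K,T)
im,d,K,T=grab('side','s12');W=cloud(d,K,T);m=masks(im)
comps(m['red']&(W[...,2]>.05)&(W[...,0]<.7),W,'red',10)
comps(m['orange']&(W[...,2]>.055)&(W[...,1]<.2),W,'hook',10)"
```

```text
t 20.15 tcp [639.5 300.  244.7] down [ 0.013  0.004 -1.   ] jaw yaw -1.525 q6 1.841 F [ 0.5 -1.3  1.2] w 38.4
red px [243.2 130.7] n 26 mean [634.6 302.   89.9] zmax 95.2 rect [(np.float64(646.9), np.float64(320.6)), (np.float64(75.9), np.float64(25.4)), 59.7] min [619. 292.  56.] max [662. 356.  95.]
red px [281.6 257.1] n 162 mean [ 481.  -201.7  107.6] zmax 123.4 rect [(np.float64(482.6), np.float64(-199.9)), (np.float64(30.2), np.float64(13.6)), 5.24] min [ 468. -208.   84.] max [ 498. -192.  124.]
red px [357.7 291.1] n 178 mean [ 571.5 -356.4  107.7] zmax 122.9 rect [(np.float64(574.4), np.float64(-355.0)), (np.float64(14.2), np.float64(29.1)), 86.94] min [ 559. -362.   83.] max [ 589. -347.  125.]
hook px [229.6 219.9] n 251 mean [449.6   2.6  62.6] zmax 66.0 rect [(np.float64(450.5), np.float64(6.6)), (np.float64(24.0), np.float64(92.7)), 0.91] min [438. -40.  55.] max [463.  53.  69.]
```

View pics/w12.png

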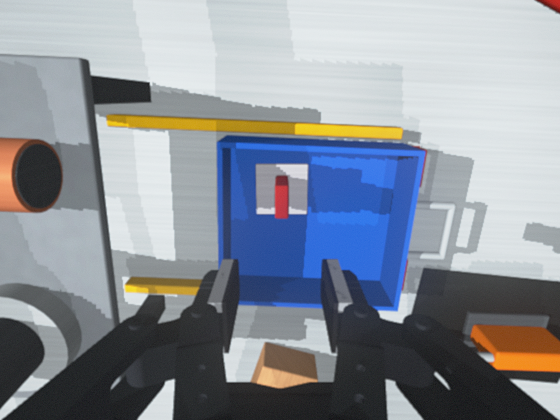

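Hanger 1 stands upright in the tote (px 282,195). Next, the second on rail_a.

Call:
carry_out([
  [-11,-36,0,0],
  [-11,-36,0,0],
  [-11,-36,0,0],
  [-11,-36,0,0],
  [-11,-36,0,0],
])

```text
clock: 20.75
tool_pos: [0.5787, 0.1174, 0.2329]
tool_rot: [0.487, 0.513, -0.49, 0.51]
ft_force: [0.7, -0.1, -0.8]
width: 0.0387
```

Call:
carry_out([
  [-11,-36,0,0],
  [-11,-36,0,0],
  [-11,-36,0,0],
  [-11,-36,0,0],
  [-11,-36,0,0],
])

```text
clock: 21.25
tool_pos: [0.5238, -0.0621, 0.2332]
tool_rot: [0.488, 0.513, -0.489, 0.51]
ft_force: [0.7, -0.4, -0.3]
width: 0.0386
```

Call:
carry_out([
  [-11,-36,-20,0],
  [-11,-36,-20,0],
  [-11,-36,-20,0],
  [-9,-29,-20,0],
  [0,0,0,0],
])

```text
clock: 21.75
tool_pos: [0.4792, -0.1992, 0.1504]
tool_rot: [0.488, 0.514, -0.491, 0.506]
ft_force: [-0.1, 0.5, 0.1]
width: 0.0383
```

Call:
carry_out([
  [0,0,0,0],
  [0,0,0,0],
], grip=0.6)

```text
clock: 21.95
tool_pos: [0.4839, -0.1972, 0.1557]
tool_rot: [0.488, 0.512, -0.488, 0.511]
ft_force: [-0.7, 0.9, 0.6]
width: 0.0516
```

```bash
python3 -c "
from h import *
tool()
im,d,K,T=grab('wrist','w13');W=cloud(d,K,T);M=masks(im)
comps(M['red']&(W[...,2]>.11),W,'tabtop',20)"
```

```text
t 21.95 tcp [ 483.9 -197.2  155.7] down [-0.001  0.001 -1.   ] jaw yaw -1.524 q6 0.971 F [-0.7  0.9  0.6] w 51.6
tabtop px [280.3 241.5] n 377 mean [ 493.4 -198.4  121.6] zmax 122.5 rect [(np.float64(492.2), np.float64(-198.7)), (np.float64(9.7), np.float64(13.8)), 88.44] min [ 485. -204.  120.] max [ 499. -194.  124.]
```

View pics/w13.png

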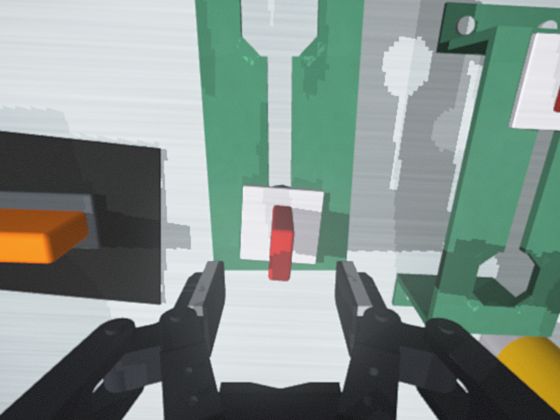

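Call:
carry_out([
  [1,-1,-25,0],
  [0,0,-18,0],
  [0,0,-8,0],
  [0,0,0,0],
  [0,0,0,0],
])

```text
clock: 22.5
tool_pos: [0.4858, -0.199, 0.1061]
tool_rot: [0.488, 0.511, -0.488, 0.512]
ft_force: [0.8, -0.2, 1.0]
width: 0.0509
```

Call:
carry_out([
  [0,0,0,0],
  [0,0,0,0],
  [0,0,0,0],
  [0,0,0,0],
  [0,0,0,0],
], grip=0)

```text
clock: 23.0
tool_pos: [0.4855, -0.1991, 0.1062]
tool_rot: [0.489, 0.511, -0.488, 0.512]
ft_force: [0.1, 1.9, 5.8]
width: 0.0113
```

Call:
carry_out([
  [0,0,3,0],
  [0,0,2,0],
  [0,0,0,0],
  [0,0,0,0],
])

```text
clock: 23.4
tool_pos: [0.4847, -0.1991, 0.1099]
tool_rot: [0.488, 0.512, -0.489, 0.511]
ft_force: [-0.7, 0.6, -1.1]
width: 0.0113
```

```bash
python3 -c "
from h import *
tool()"
```

```text
t 23.4 tcp [ 484.7 -199.1  109.9] down [-0.001  0.    -1.   ] jaw yaw -1.525 q6 0.97 F [-0.7  0.6 -1.1] w 11.3
```

Call:
carry_out([
  [10,0.5,0,0],
  [16,0.8,0,0],
  [16,0.8,0,0],
  [16,0.7,0,0],
  [16,0.8,0,0],
])

```text
clock: 23.9
tool_pos: [0.5601, -0.1955, 0.1099]
tool_rot: [0.488, 0.511, -0.488, 0.511]
ft_force: [1.0, 0.4, -1.8]
width: 0.011
```

Call:
carry_out([
  [16,0.7,0,0],
  [16,0.8,0,0],
  [11,0.5,0,0],
  [4,0.2,0,0],
  [0,0,0,0],
])

```text
clock: 24.4
tool_pos: [0.6064, -0.1933, 0.11]
tool_rot: [0.488, 0.511, -0.488, 0.511]
ft_force: [0.4, 0.1, -2.5]
width: 0.011
```

```bash
python3 -c "
from h import *
tool()
im,d,K,T=grab('wrist','w14')"
```

```text
t 24.4 tcp [ 606.4 -193.3  110. ] down [-0. -0. -1.] jaw yaw -1.525 q6 1.08 F [ 0.4  0.1 -2.5] w 11.0
```

View pics/w14.png

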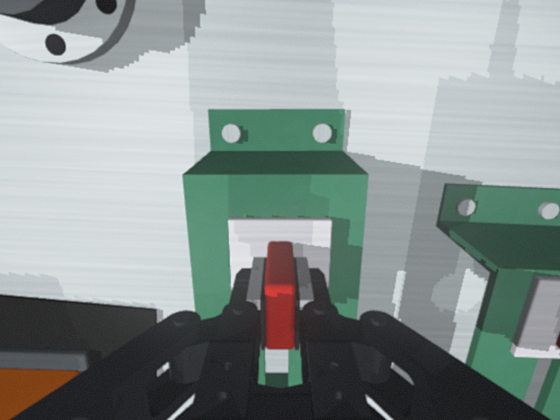

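Call:
carry_out([
  [0,0,6,0],
  [0,0,10,0],
  [0,0,12,0],
  [0,0,0,0],
])

```text
clock: 24.85
tool_pos: [0.6078, -0.1944, 0.142]
tool_rot: [0.489, 0.509, -0.488, 0.513]
ft_force: [-0.2, 0.1, -0.5]
width: 0.0111
```

Call:
carry_out([
  [0,0,30,0],
  [0,10,40,0],
  [-4,30,27,0],
  [-4,38,0,0],
  [-4,38,0,0],
])

```text
clock: 25.35
tool_pos: [0.5948, -0.077, 0.2379]
tool_rot: [0.49, 0.51, -0.488, 0.512]
ft_force: [-0.4, -0.3, -2.4]
width: 0.011
```

Call:
carry_out([
  [-4,38,0,0],
  [-4,38,0,0],
  [-4,38,0,0],
  [-4,38,0,0],
  [-4,38,0,0],
])

```text
clock: 25.85
tool_pos: [0.5736, 0.114, 0.2359]
tool_rot: [0.489, 0.511, -0.488, 0.512]
ft_force: [-0.1, 0.5, -1.7]
width: 0.011
```

Call:
carry_out([
  [-4,38,0,0],
  [-4,38,0,0],
  [-4,38,0,0],
  [-4,38,0,0],
  [-4,33,0,0],
])

```text
clock: 26.35
tool_pos: [0.5535, 0.2995, 0.2358]
tool_rot: [0.489, 0.511, -0.488, 0.512]
ft_force: [-0.3, -0.2, -2.0]
width: 0.0112
```

Call:
carry_out([
  [0,0,0,0],
  [0,0,0,0],
  [0,0,0,0],
])

```text
clock: 26.65
tool_pos: [0.5541, 0.2967, 0.2354]
tool_rot: [0.488, 0.511, -0.489, 0.511]
ft_force: [0.5, 0.3, -1.3]
width: 0.0113
```

```bash
python3 -c "
from h import *
tool()
im,d,K,T=grab('wrist','w15')"
```

```text
t 26.65 tcp [554.1 296.7 235.4] down [ 0.    -0.001 -1.   ] jaw yaw -1.526 q6 1.88 F [ 0.5  0.3 -1.3] w 11.3
```

View pics/w15.png

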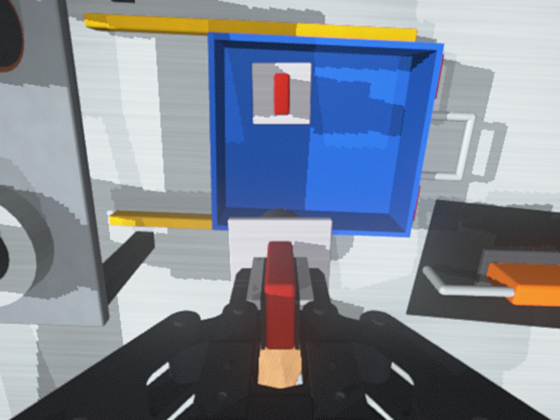

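Call:
carry_out([
  [0,0,-30,0],
  [0,0,-40,0],
  [0,0,-40,0],
  [0,0,-25,0],
  [0,0,-12,0],
])

```text
clock: 27.2
tool_pos: [0.5521, 0.2953, 0.0848]
tool_rot: [0.487, 0.512, -0.491, 0.51]
ft_force: [-0.7, -0.6, -1.5]
width: 0.0111
```

Call:
carry_out([
  [0,0,0,0],
  [0,0,-4,0],
  [0,0,-3,0],
  [0,0,-2,0],
  [0,0,0,0],
])

```text
clock: 27.7
tool_pos: [0.5544, 0.2978, 0.08]
tool_rot: [0.489, 0.511, -0.488, 0.512]
ft_force: [-0.5, -0.2, -2.0]
width: 0.011
```

Call:
carry_out([
  [0,0,-1,0],
  [0,0,0,0],
  [0,0,0,0],
])

```text
clock: 28.0
tool_pos: [0.554, 0.2977, 0.0784]
tool_rot: [0.488, 0.511, -0.488, 0.511]
ft_force: [0.2, 0.9, -1.1]
width: 0.0114
```

Call:
carry_out([
  [0,0,-1,0],
  [0,0,0,0],
  [0,0,0,0],
])

```text
clock: 28.3
tool_pos: [0.5542, 0.2978, 0.0783]
tool_rot: [0.489, 0.511, -0.488, 0.511]
ft_force: [-3.2, -0.9, 6.4]
width: 0.0116
```

Call:
carry_out([
  [0,0,0,0],
  [0,0,0,0],
  [0,0,0,0],
  [0,0,0,0],
], grip=0.45)

```text
clock: 28.7
tool_pos: [0.554, 0.2976, 0.077]
tool_rot: [0.488, 0.511, -0.488, 0.511]
ft_force: [-0.2, -0.0, -0.2]
width: 0.0387
```

Call:
carry_out([
  [0,0,20,0],
  [0,0,40,0],
  [0,0,45,0],
  [0,0,45,0],
  [0,0,10,0],
])

```text
clock: 29.2
tool_pos: [0.5575, 0.2989, 0.2449]
tool_rot: [0.493, 0.509, -0.484, 0.513]
ft_force: [1.3, 0.9, 1.1]
width: 0.0385
```

```bash
python3 -c "
from h import *
tool()
im,d,K,T=grab('wrist','w16')"
```

```text
t 29.2 tcp [557.5 298.9 244.9] down [ 0.012  0.005 -1.   ] jaw yaw -1.525 q6 1.88 F [1.3 0.9 1.1] w 38.5
```

View pics/w16.png

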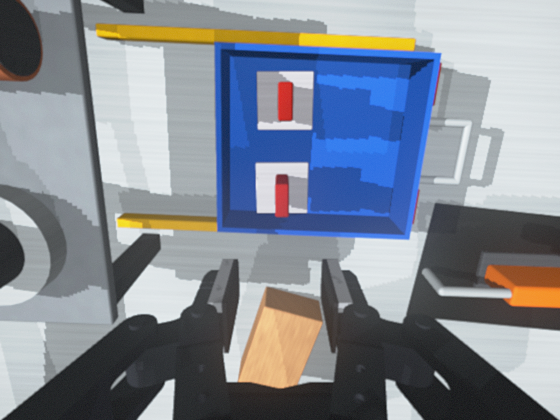

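Two stand upright (px 285,100 and 282,195). On to rail_b.

Call:
carry_out([
  [1,-37,0,0],
  [1,-37,0,0],
  [1,-37,0,0],
  [1,-37,0,0],
  [1,-37,0,0],
])

```text
clock: 29.75
tool_pos: [0.5577, 0.1112, 0.235]
tool_rot: [0.487, 0.512, -0.489, 0.511]
ft_force: [0.5, 0.1, 0.7]
width: 0.0385
```

Call:
carry_out([
  [1,-37,0,0],
  [1,-37,0,0],
  [1,-37,0,0],
  [1,-37,0,0],
  [1,-37,0,0],
])

```text
clock: 30.25
tool_pos: [0.5628, -0.0736, 0.235]
tool_rot: [0.488, 0.512, -0.489, 0.51]
ft_force: [1.0, 0.3, -0.0]
width: 0.0383
```

Call:
carry_out([
  [1,-37,0,0],
  [1,-37,0,0],
  [1,-37,0,0],
  [1,-37,0,0],
  [1,-37,0,0],
])

```text
clock: 30.75
tool_pos: [0.5679, -0.2583, 0.2347]
tool_rot: [0.488, 0.513, -0.489, 0.51]
ft_force: [0.9, -0.1, 0.9]
width: 0.0382
```

Call:
carry_out([
  [2,-37,-20,-0.02],
  [2,-37,-20,-0.02],
  [2,-22,-20,0],
  [0,0,0,0],
  [0,0,0,0],
], grip=0.6)

```text
clock: 31.25
tool_pos: [0.5737, -0.3526, 0.1745]
tool_rot: [0.499, 0.503, -0.499, 0.499]
ft_force: [-0.3, 0.6, 0.4]
width: 0.0515
```

```bash
python3 -c "
from h import *
tool()
im,d,K,T=grab('wrist','w17');W=cloud(d,K,T);M=masks(im)
comps(M['red']&(W[...,2]>.11),W,'tabtop',20)
im,d,K,T=grab('side','s17');W=cloud(d,K,T);m=masks(im)
comps(m['orange']&(W[...,2]>.055)&(W[...,1]<.2),W,'hook',10)
"
```

```text
t 31.25 tcp [ 573.7 -352.6  174.5] down [-0.004  0.004 -1.   ] jaw yaw -1.566 q6 0.886 F [-0.3  0.6  0.4] w 51.5
tabtop px [281.4 235.6] n 830 mean [ 578.  -354.7  121.6] zmax 122.6 rect [(np.float64(577.8), np.float64(-354.4)), (np.float64(28.2), np.float64(10.5)), 0.77] min [ 564. -360.  120.] max [ 592. -349.  124.]
hook px [230.7 221.6] n 190 mean [449.8  -3.3  61.7] zmax 65.3 rect [(np.float64(450.1), np.float64(6.3)), (np.float64(91.7), np.float64(24.4)), 89.44] min [438. -40.  55.] max [463.  52.  68.]
```

View pics/w17.png

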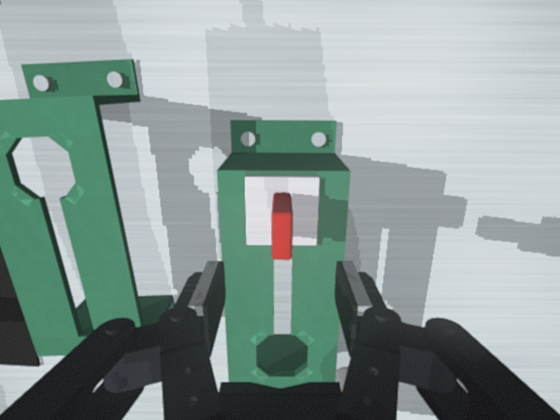

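```bash
python3 -c "
from h import *
im,d,K,T=load('w17.npz');print((ray([[281.5,353],[282.5,325],[283,270]],.075,K,T)*1000).round(1))"
```

```text
[[ 453.7 -355.5   75. ]
 [ 481.  -356.1   75. ]
 [ 529.9 -356.2   75. ]]
```

Call:
carry_out([
  [3,-1,-25,0],
  [0,0,-25,0],
  [0,0,-14,0],
  [0,0,-5,0],
  [0,0,0,0],
])

```text
clock: 31.85
tool_pos: [0.5781, -0.3537, 0.1082]
tool_rot: [0.498, 0.502, -0.498, 0.501]
ft_force: [-0.5, 1.0, -0.8]
width: 0.0514
```

Call:
carry_out([
  [0,0,0,0],
  [0,0,0,0],
])

```text
clock: 32.05
tool_pos: [0.579, -0.3551, 0.1101]
tool_rot: [0.499, 0.5, -0.498, 0.503]
ft_force: [-0.6, 0.9, -0.3]
width: 0.0514
```

```bash
python3 -c "
from h import *
tool()"
```

```text
t 32.05 tcp [ 579.  -355.1  110.1] down [ 0.002 -0.002 -1.   ] jaw yaw -1.565 q6 0.887 F [-0.6  0.9 -0.3] w 51.4
```

Call:
carry_out([
  [-1,0,-4,0],
  [0,0,0,0],
])

```text
clock: 32.25
tool_pos: [0.5768, -0.3544, 0.1043]
tool_rot: [0.499, 0.501, -0.499, 0.501]
ft_force: [-1.0, -0.1, 0.3]
width: 0.0513
```

Call:
carry_out([
  [0,0,0,0],
  [0,0,0,0],
  [0,0,0,0],
  [0,0,0,0],
  [0,0,0,0],
], grip=0)

```text
clock: 32.75
tool_pos: [0.5771, -0.3545, 0.1044]
tool_rot: [0.499, 0.501, -0.499, 0.502]
ft_force: [1.0, 0.4, 1.0]
width: 0.0112
```

Call:
carry_out([
  [0,0,3,0],
  [0,0,2,0],
  [0,0,0,0],
  [0,0,0,0],
])

```text
clock: 33.15
tool_pos: [0.5769, -0.3544, 0.1092]
tool_rot: [0.499, 0.502, -0.499, 0.501]
ft_force: [-0.7, -0.2, -2.1]
width: 0.0114
```

```bash
python3 -c "
from h import *
tool()"
```

```text
t 33.15 tcp [ 576.9 -354.4  109.2] down [-0.  0. -1.] jaw yaw -1.565 q6 0.887 F [-0.7 -0.2 -2.1] w 11.4
```

Call:
carry_out([
  [-10,0,0,0],
  [-16,0,0,0],
  [-16,0,0,0],
  [-16,-0.5,0,0],
  [-16,0,0,0],
])

```text
clock: 33.65
tool_pos: [0.5015, -0.3547, 0.1091]
tool_rot: [0.498, 0.502, -0.499, 0.501]
ft_force: [-0.4, -0.7, -2.1]
width: 0.0109
```

Call:
carry_out([
  [-16,-0.5,0,0],
  [-16,0,0,0],
  [-12,0,0,0],
  [-5,0,0,0],
  [0,0,0,0],
])

```text
clock: 34.15
tool_pos: [0.4534, -0.3554, 0.1093]
tool_rot: [0.499, 0.501, -0.499, 0.501]
ft_force: [-0.3, -0.5, -2.3]
width: 0.0113
```

```bash
python3 -c "
from h import *
tool()
im,d,K,T=grab('wrist','w18');im,d,K,T=grab('side','s18')
cv2.imwrite('pics/s18a.png',cv2.resize(im[220:400,220:400,::-1],None,fx=4,fy=3.3,interpolation=cv2.INTER_CUBIC))"
```

```text
t 34.15 tcp [ 453.4 -355.4  109.3] down [-0.  0. -1.] jaw yaw -1.566 q6 0.751 F [-0.3 -0.5 -2.3] w 11.3
```

View pics/w18.png

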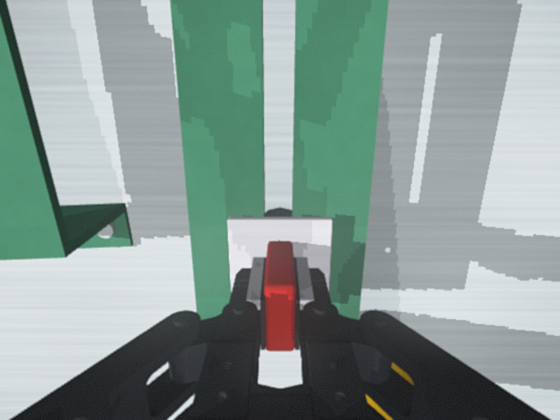

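View pics/s18a.png

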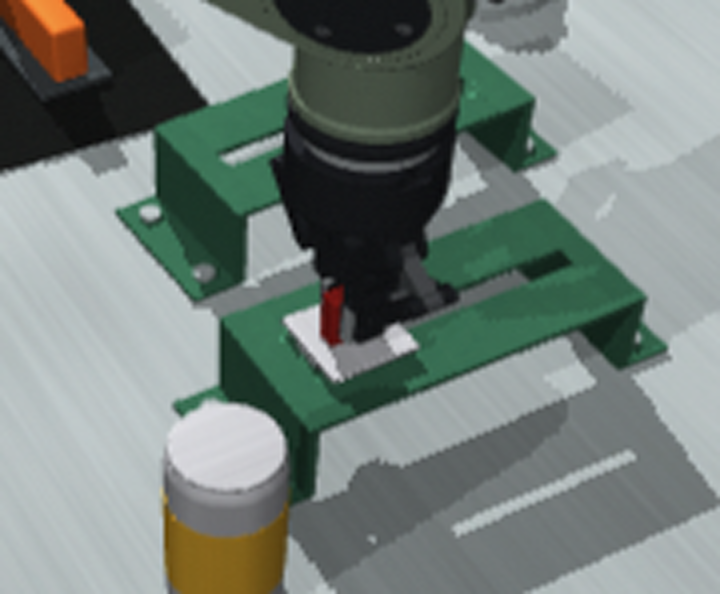

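Call:
carry_out([
  [0,0,6,0],
  [0,0,10,0],
  [0,0,12,0],
  [0,0,0,0],
])

```text
clock: 34.65
tool_pos: [0.4557, -0.3569, 0.1404]
tool_rot: [0.498, 0.5, -0.499, 0.504]
ft_force: [0.6, 0.1, -2.4]
width: 0.0115
```

Call:
carry_out([
  [0,0,30,0],
  [0,0,40,0],
  [5,20,27,0],
  [9,36,0,0],
  [9,36,0,0],
])

```text
clock: 35.15
tool_pos: [0.478, -0.2635, 0.2365]
tool_rot: [0.499, 0.499, -0.499, 0.503]
ft_force: [-0.1, 0.7, -2.5]
width: 0.0111
```

Call:
carry_out([
  [9,36,0,0],
  [9,36,0,0],
  [9,36,0,0],
  [9,36,0,0],
  [9,36,0,0],
])

```text
clock: 35.65
tool_pos: [0.5223, -0.0819, 0.2347]
tool_rot: [0.499, 0.501, -0.498, 0.502]
ft_force: [0.8, -0.7, -2.0]
width: 0.0111
```

Call:
carry_out([
  [9,36,0,0],
  [9,36,0,0],
  [9,36,0,0],
  [9,36,0,0],
  [9,36,0,0],
])

```text
clock: 36.15
tool_pos: [0.5673, 0.0982, 0.2347]
tool_rot: [0.499, 0.501, -0.498, 0.502]
ft_force: [0.7, 0.3, -2.4]
width: 0.0116
```

Call:
carry_out([
  [9,36,0,0],
  [9,36,0,0],
  [9,36,0,0],
  [1,18,0,0],
  [0,0,0,0],
])

```text
clock: 36.65
tool_pos: [0.5946, 0.2251, 0.2342]
tool_rot: [0.498, 0.503, -0.498, 0.502]
ft_force: [0.0, -0.8, -1.7]
width: 0.0114
```

Call:
carry_out([
  [0,0,0,0],
  [0,0,0,0],
])

```text
clock: 36.85
tool_pos: [0.5949, 0.2213, 0.2342]
tool_rot: [0.499, 0.501, -0.499, 0.501]
ft_force: [-1.0, 0.4, -1.8]
width: 0.011
```

```bash
python3 -c "
from h import *
tool()
im,d,K,T=grab('wrist','w19')"
```

```text
t 36.85 tcp [594.9 221.3 234.2] down [-0.    -0.001 -1.   ] jaw yaw -1.566 q6 1.787 F [-1.   0.4 -1.8] w 11.0
```

View pics/w19.png

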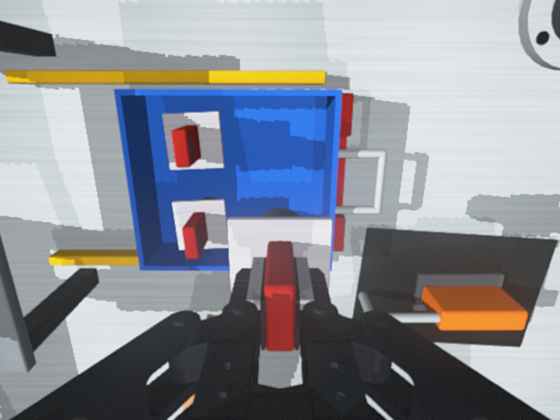

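Call:
carry_out([
  [0,0,-30,0],
  [0,0,-40,0],
  [0,0,-40,0],
  [0,0,-25,0],
  [0,0,-10,0],
])

```text
clock: 37.4
tool_pos: [0.5924, 0.2206, 0.0855]
tool_rot: [0.497, 0.502, -0.501, 0.5]
ft_force: [-0.3, 0.0, -1.6]
width: 0.0109
```

Call:
carry_out([
  [0,0,0,0],
  [0,0,-5,0],
  [0,0,-3,0],
  [0,0,-2,0],
  [0,0,0,0],
])

```text
clock: 37.9
tool_pos: [0.5954, 0.2228, 0.08]
tool_rot: [0.499, 0.501, -0.498, 0.502]
ft_force: [-0.4, 0.2, -2.2]
width: 0.0115
```

Call:
carry_out([
  [0,0,-1,0],
  [0,0,0,0],
  [0,0,0,0],
])

```text
clock: 38.2
tool_pos: [0.595, 0.2227, 0.0784]
tool_rot: [0.499, 0.501, -0.498, 0.501]
ft_force: [-0.2, -0.1, -1.9]
width: 0.0114
```

Call:
carry_out([
  [0,0,-1.5,0],
  [0,0,0,0],
  [0,0,0,0],
])

```text
clock: 38.5
tool_pos: [0.5949, 0.2226, 0.0766]
tool_rot: [0.498, 0.501, -0.499, 0.501]
ft_force: [0.6, 1.2, -2.6]
width: 0.0111
```

Call:
carry_out([
  [0,0,-1.5,0],
  [0,0,0,0],
  [0,0,0,0],
])

```text
clock: 38.8
tool_pos: [0.5953, 0.2227, 0.0763]
tool_rot: [0.499, 0.501, -0.498, 0.502]
ft_force: [-3.0, -0.3, 4.6]
width: 0.0113
```

Call:
carry_out([
  [0,0,0,0],
  [0,0,0,0],
  [0,0,0,0],
  [0,0,0,0],
], grip=0.45)

```text
clock: 39.2
tool_pos: [0.595, 0.2226, 0.075]
tool_rot: [0.499, 0.501, -0.499, 0.501]
ft_force: [-0.5, -0.2, 0.5]
width: 0.0383
```

Call:
carry_out([
  [0,0,20,0],
  [0,0,40,0],
  [0,0,45,0],
  [0,0,45,0],
  [0,0,20,0],
])

```text
clock: 39.7
tool_pos: [0.5974, 0.2232, 0.2512]
tool_rot: [0.501, 0.5, -0.496, 0.503]
ft_force: [0.3, 0.2, -0.1]
width: 0.0387
```

Call:
carry_out([
  [-20,-30,20,0],
  [-30,-30,0,0],
  [-30,-30,0,0],
  [-30,-30,0,0],
  [-30,-30,0,0],
])

```text
clock: 40.2
tool_pos: [0.4537, 0.0716, 0.2652]
tool_rot: [0.498, 0.501, -0.498, 0.502]
ft_force: [0.1, -0.7, 0.7]
width: 0.0385
```

Call:
carry_out([
  [-10,-40,0,0],
  [0,-40,0,0],
  [0,-40,0,0],
  [0,-40,0,0],
  [0,-40,0,0],
])

```text
clock: 40.7
tool_pos: [0.4447, -0.129, 0.2655]
tool_rot: [0.499, 0.501, -0.498, 0.502]
ft_force: [-0.1, -0.0, 0.0]
width: 0.0385
```

```bash
python3 -c "
from h import *
tool()
for n in ('side','top'):
  im,d,K,T=grab(n,n[0]+'20');W=cloud(d,K,T);m=masks(im)
  comps(m['red']&(W[...,2]>.05)&(W[...,0]<.7)&(W[...,1]>.17),W,n+' red',10)
  comps(m['orange']&(W[...,2]>.055)&(W[...,1]<.2),W,n+' hook',10)
  comps(m['blue']&(abs(W[...,2]-.06)<.006)&(W[...,1]>.1),W,n+' rim',30)
  P=(W[...,1]>.1)&(W[...,1]<.4)&(W[...,0]>.5)&(W[...,0]<.69);z=W[P][:,2];print('max z in tote',np.nanmax(z))
"
```

```text
t 40.7 tcp [ 444.7 -129.   265.5] down [ 0.001 -0.    -1.   ] jaw yaw -1.565 q6 1.095 F [-0.1 -0.   0. ] w 38.5
side red px [217.7 138.2] n 30 mean [554.2 304.3  87.9] zmax 96.4 rect [(np.float64(561.3), np.float64(323.2)), (np.float64(76.7), np.float64(26.0)), 67.87] min [538. 288.  56.] max [586. 356.  98.]
side hook px [229.6 220.1] n 253 mean [449.5   2.   62.4] zmax 65.7 rect [(np.float64(450.6), np.float64(7.2)), (np.float64(24.8), np.float64(90.8)), 1.3] min [439. -38.  55.] max [464.  53.  67.]
side rim px [214.6 158.8] n 182 mean [520.7 257.7  58.3] zmax 61.5 rect [(np.float64(536.2), np.float64(263.2)), (np.float64(197.6), np.float64(63.5)), 88.18] min [506. 165.  54.] max [571. 361.  63.]
side rim px [269.9 157.3] n 81 mean [661.9 187.8  58.2] zmax 62.0 rect [(np.float64(667.0), np.float64(193.5)), (np.float64(83.4), np.float64(40.4)), 56.11] min [628. 165.  54.] max [677. 239.  64.]
max z in tote 0.09765433023653924
top red px [173. 182.] n 27 mean [635.8 297.9  94. ] zmax 97.9 rect [(np.float64(635.1), np.float64(297.7)), (np.float64(8.1), np.float64(26.3)), 89.94] min [
[... 753 characters left out ...]
.8), np.float64(89.6)), 23.14] min [640. 273.  54.] max [680. 359.  66.]
top rim px [208.1 176.4] n 73 mean [664.7 195.7  59.6] zmax 64.8 rect [(np.float64(668.0), np.float64(201.3)), (np.float64(102.0), np.float64(45.0)), 58.81] min [623. 169.  54.] max [681. 257.  66.]
top rim px [156.3 193.9] n 34 mean [606.1 356.6  59.4] zmax 63.0 rect [(np.float64(602.9), np.float64(356.3)), (np.float64(64.4), np.float64(5.2)), 1.54] min [571. 354.  55.] max [635. 360.  64.]
top rim px [207.1 217.4] n 83 mean [532.2 193.7  59.6] zmax 64.2 rect [(np.float64(529.7), np.float64(194.1)), (np.float64(58.9), np.float64(112.3)), 42.25] min [510. 170.  54.] max [588. 255.  65.]
max z in tote 0.10225897815692275
```

View pics/s20.png

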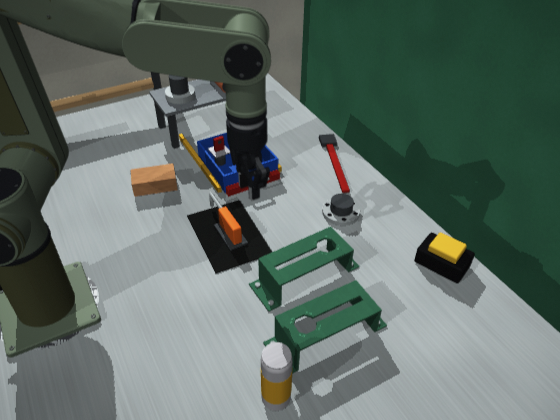

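View pics/t20.png

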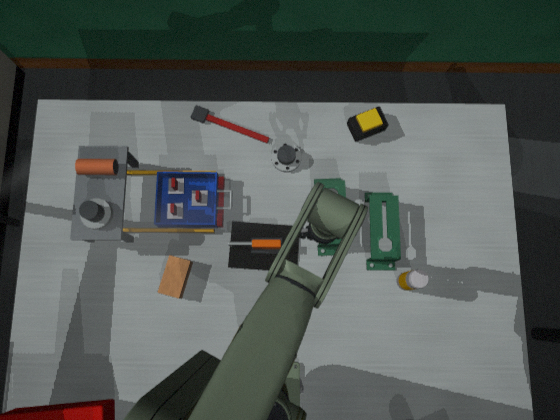

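Both stands are empty and the three hangers are upright in the tote, at px (174,184), (175,210) and (197,196) in the top view. The tote is at the stop, the hook stands on the mat at (266,243), and the arm is clear. Handing in.

```bash
python3 -c "
from plant import robot
print(robot.job_done())"
```

```text
the job is handed in; nothing more can be done
None
```

The job is handed in, at about 41 s on the clock. No verdict came back, so what follows rests on my own checks.

- **Tote:** I caught the pull loop with the hook tool and drew the tote out until the force rose to about 14 N with no further movement. That showed it was against the red stop. The fingers did not handle the tote before then. In the last camera check its front wall stood at about y = 0.17 m, level with the stop face within the 2–3 mm noise.
- **Hangers:** three were present, two on rail_a and one on rail_b. I slid each to its wide end, lifted it off and stood it upright in the tote. The top picture shows both stands empty and all three hangers standing inside the walls, with their tops about 95–100 mm above the table.
- **Hook tool:** it stands upright on the rubber mat with its handle at about (0.451, 0.008), near the mat's centre. I saw no sign of it being knocked.
- **Flange, spray can and box:** they appear unmoved in the pictures. I did not measure their positions separately.

No check failed. The side and top cameras disagreed by 2–5 mm. In the last side view the arm hid two of the hangers, so the top view is what confirms all three. I never saw the grip slacken.

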